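# Knock the spent ink cartridge out of its carrier

## Robot

A 7-joint arm with a two-finger parallel gripper is mounted at the origin on the work surface. World frame = base frame: x ahead of the robot, y to its left, z up, the work surface at z = 0. Lengths are in m, angles in rad, forces in N, time in s.
With the tool pointing down it reaches from about 0.425 to 0.925 m from the base axis. Payload 6.8 kg.
Tool frame: the origin (TCP) lies on the mounting face of the last link; the fingertips stand 182 mm ahead of it and the grasp point (between the pads) lies 163 mm ahead of it; z points along the fingers, y is the direction in which the jaws open and shut (so a half turn about z gives the same grasp; the last joint's range is limited). The gripper opens to 88 mm and grips with 3 to 60 N. Pads are 20 mm wide; open, the fingers measure 115 mm over their backs; the gripper's body (75 mm by 178 mm) begins 61 mm behind the grasp point.
Start: joints at [1.047, 0.477, 0.022, 1.555, -0.011, 1.109, -0.083], TCP at [0.273, -0.617, 0.405] pointing down, gripper open.
Joint ranges: [-2.96, 2.96], [-0.34, 2.1], [-1.41, 1.46], [0.24, 2.44], [-1.37, 4.51], [0.17, 1.92], [-2.96, 2.96]. Speed limits (rad/s): [2.39, 2.39, 3.14, 3.14, 3.14, 3.14, 3.14].

## Interface

Orientations are given as a unit quaternion [w, x, y, z].
In Python, from cell import ctrl gives the robot as it stands.
- The arm moves only by the tool step_arm, never from a script. Its argument "deltas" is text: rows parted by semicolons, each of 5 numbers parted by spaces: the shift along the world's x, y, z in m, then the turn about the world's z in degrees, then the closure, from 0 (fully open) to 1 (shut). In form: x y z turn jaw; .... A call has 1 to 10 rows; each row is the pose to reach, as a shift and turn from the pose commanded when the call began; what a row does not reach only later rows make up. A row lasts 1/12 s, in which the tool goes at most 41.7 mm and 7.16 degrees, less where a joint would pass 70% of its speed; a pose out of reach is approached as far as the arm can. A call with a gripper value outside its range is refused whole. The fingers move at their own pace and stop on an object; "newtons" is the grip in N (left out, the last holds). Time passes only in rows, so rows that repeat a pose let the fingers close. It gives the time, the measured TCP pose, the force and the opening at its end, in the units of the state.
- ctrl.get_obs(): the state, without advancing time (a new reading comes with each control period).
- ctrl.grab_frame(name): name is "scene" or "top"; returns the picture (480x640x3 uint8, red, green, blue); there is no depth.
- ctrl.camera_model(name): a dict with "intrinsics" (3x3 intrinsics, pixels), "cam_to_world" (4x4, takes a point from camera to world coordinates). Camera axes: x right, y down, z forward; pixel columns grow to the right and rows downward; lengths in m; the calibration is good to about 2 mm. A picture is of the moment at which its call begins. camera_model takes no time and is no camera call.
- ctrl.close_job(): hands the job in, once; it reports no verdict.
Trained networks look in the newest picture that a camera, given by its name, has taken for a name from the list of things; names that differ only in an ending like _2 or _b are one class to them, and where a whole thing is asked for, a point or a joint stands for the part that bears it (a point fixed in the world has none). Each returns a list of dicts, best first, with "confidence" (0 to 1); they miss things now and then, are a little off and sometimes report something else, mostly with a low value. They report only what shows in the picture. A call takes as long as a camera call. They do not tell look-alikes from the thing itself.
- ctrl.outline_of(camera, name): "pixels" (480x640 bool, what is visible of it) and "bbox" ([centre column, centre row, width, height] in pixels, round what is visible of it).
- ctrl.pinpoint(camera, name): "location" ([column, row] in pixels: a listed point, or the origin of a listed thing).
The state is a dict: "t": time; "joint_pos": joint angles; "qd": joint speeds; "joint_torque": joint torques, N m; "ee_pos": TCP position; "tool_rot": TCP orientation; "ft_force": force on the tool from outside, world axes, zero at the start; "wrist_torque": the same for the moment, N m; "grip_width": finger opening in m.
Only numpy, scipy, OpenCV 4.12 (cv2) and the standard library are available. Lean on these libraries where they do the work, as an engineer would, in place of code of your own. Each camera call takes 0.05 s, during which the arm holds its last target.

## Task

The spent black ink cartridge is stuck in its grey carrier, which is parked in the sloping dock. Take the carrier out, turn it well over, mouth down, over the yellow return tray, and tap its mouth edge on the tray until the cartridge comes loose and stays in the tray, without ever touching the cartridge with the gripper. Then set the empty carrier down (do not drop it) on the blue mat and let go, leaving the mug, stapler and calculator where they are.

Things in the scene. Friction and masses are not known exactly. Their poses are not given: they have to be found in the camera images.
- carrier_center (a point): Centre of the carrier: loose grey box, 50 (its x) x 56 (its y) x 100 mm (its z), walls and floor 4 mm, about 160 g, open at its +z end: z points from base to mouth, 50 mm from here. Black cheeks make it 64 mm wide in y over the last 28 mm at the mouth. Grip it here across y (56 mm). Parked, it leans 50 deg from upright, mouth up, and its +x face lies on the dock's slope; see dock.
- carrier: The same carrier; origin at the centre of the outside of its closed base, axes as above. Parked, its z axis rises 40 deg above level towards the dock's +x, and its +x axis points forward and down into the slope: a square grasp has the fingers along its +x, 40 deg from vertical.
- carrier_mouth (a point): Centre of the carrier's open mouth, level with its rim (100 mm from the base); inside it measures 42 (x) x 48 mm (y).
- cartridge_center (a point): Centre of the cartridge: loose smooth black block with blue labels, 36 x 44 x 72 mm (its x, y, z), about 90 g. It starts inside the carrier, the same way round, on the carrier's floor, its end 24 mm inside the mouth, held by two tabs. Once past them it slides out by itself if the mouth points 35 deg or more below level and has room beyond it.
- cartridge: The same cartridge; origin at the centre of its inner end.
- tab_l (a joint): Stiff orange tab in the cheek at the carrier's +y, standing 2 mm over the cartridge's edge: travel outwards in m, 0 at the start, 0.006 at most. The cartridge's weight cannot push it back, even upside down. A tap of the rim on something firm, moving at 0.1 to 0.2 m/s towards the mouth, shifts the tabs a little, and they stay where pushed: one to eight taps free the cartridge. Jerky stops in the air do the same: move smoothly until then.
- tab_r (a joint): The same tab in the cheek at the carrier's -y.
- dock: Fixed grey and white sloping dock, base 150 (x) x 100 mm (y), at most 80 mm high. Origin under its centre, on the desk. Its +x is the way the parked carrier's mouth faces, at most 0.35 rad from the robot's +x. It touches the carrier only by a 36 mm wide strip under its +x face, a ledge under its base and two low lugs beside its last 16 mm at the base; the sides are free to grip.
- tray: Fixed yellow open tray, 260 (x) x 220 mm (y), 30 mm high, walls and floor 4 mm. Origin at the centre of its underside, on the desk. Firm enough to tap on. It stands left or right of the dock, the mat on the other side.
- mat: Fixed blue mat, 220 x 220 mm, 4 mm thick. Origin at the centre of its underside, on the desk.
- mug: White mug, 80 mm across, 95 mm high, handle at its +y; origin at the centre of its underside. Leave alone.
- stapler: Red and black stapler, 140 (x) x 36 x 57 mm; origin at the centre of its underside. Leave alone.
- calculator: White calculator, 150 (x) x 100 (y) x 17 mm; origin at the centre of its underside. Leave alone.
There are look-alikes about, which are no part of the job. Of the things that look like the carrier, the middle-sized one is meant.

How it is judged:
On the way, in this order (a step that is already met when the one before it is completed fails the run):
1. the carrier is over the tray, turned mouth down (its mouth pointing at least 25 deg below level), with the cartridge still in it (angle between carrier_center's own z axis and vertical above 2 rad and x of carrier_center in the frame of tray between -0.17 and 0.17 m and y of carrier_center in the frame of tray between -0.15 and 0.15 m and z of cartridge_center in the frame of carrier below 0.06 m and distance between cartridge_center and carrier_center below 0.03 m), for 0.1 s.
2. the mouth-down carrier is tapped on the tray (over 1 N) (angle between carrier_center's own z axis and vertical above 2 rad and contact force between carrier and tray above 1 N).
3. the cartridge is in the tray, clear of the carrier (x of cartridge_center in the frame of tray between -0.125 and 0.125 m and y of cartridge_center in the frame of tray between -0.105 and 0.105 m and z of cartridge_center in the frame of tray below 0.05 m and distance between cartridge_center and carrier_center above 0.09 m), for 0.2 s.
4. the carrier, still held, is over the mat with its centre less than 90 mm up (x of carrier_center in the frame of mat between -0.11 and 0.11 m and y of carrier_center in the frame of mat between -0.11 and 0.11 m and z of carrier_center in the frame of mat below 0.09 m and contact force between the fingers and carrier above 0.5 N), for 0.05 s.
At the end, for the whole second after the job is handed in: The cartridge is at rest in the tray (its centre inside the walls and under 50 mm up) and the carrier, let go, is at rest on the mat (its centre over the mat and under 90 mm up, any way round) (x of cartridge_center in the frame of tray between -0.125 and 0.125 m and y of cartridge_center in the frame of tray between -0.105 and 0.105 m and z of cartridge_center in the frame of tray below 0.05 m and x of carrier_center in the frame of mat between -0.11 and 0.11 m and y of carrier_center in the frame of mat between -0.11 and 0.11 m and z of carrier_center in the frame of mat below 0.09 m and linear speed of each of carrier, cartridge below 0.03 m/s); the robot touches nothing.
It fails at once if the gripper touches the cartridge (contact force between the fingers and cartridge above 0.5 N).
It fails at once if the mug is moved by over 30 mm (distance of mug from where it was at the start of the episode above 0.03 m).
It fails at once if the stapler is moved by over 30 mm (distance of stapler from where it was at the start of the episode above 0.03 m).
It fails at once if the calculator is moved by over 30 mm (distance of calculator from where it was at the start of the episode above 0.03 m).
It also fails if it takes over 58 s, if anything falls off the work surface, if the arm or the gripper's body presses on something with over 40 N, if the wrist force passes 120 N, or if a joint passes its speed limit or range.

## Working session

There is one attempt and no reset: what is moved stays moved. The work goes in short steps, Python scripts to look and compute and a tool call to move; the robot and the scene stay as the last step left them, time stands still between calls to the robot, and variables do not carry over. Pictures are saved under pics/ and viewed, and the job is handed in when it is done.

Besides the shell and the picture viewer there is one more tool, called after "Emit:" by a JSON object that holds its "api" and its "payload". step_arm: Moves the arm, as the interface text tells. Its arguments: {"type":"object","properties":{"deltas":{"type":"string"},"newtons":{"type":"number"}},"required":["deltas"]}

```bash
ls; mkdir -p pics; python3 - <<'E'
from cell import ctrl
import cv2
for n in("scene","top"):
    cv2.imwrite(f"pics/{n}0.png",ctrl.grab_frame(n)[:,:,::-1])
    m=ctrl.camera_model(n);print(m)
    for k in("carrier_center","carrier_mouth","carrier","cartridge_center","dock","tray","mat","mug","stapler","calculator","tab_l"):
        print(k,[(x["location"],round(x["confidence"],2)) for x in ctrl.pinpoint(n,k)[:4]])
print(ctrl.get_obs())
E
```

```text
pics
{'intrinsics': array([[537.11490267,   0.        , 327.77671171],
       [  0.        , 537.11490267, 235.64077172],
       [  0.        ,   0.        ,   1.        ]]), 'cam_to_world': array([[ 0.38261299,  0.65072552, -0.65586859,  1.14100194],
       [ 0.923761  , -0.28213155,  0.25897376, -0.25139454],
       [-0.01652039, -0.70495254, -0.70906205,  0.75385194],
       [ 0.        ,  0.        ,  0.        ,  1.        ]])}
carrier_center [([386.6, 137.4], 0.94), ([352.0, 255.9], 0.76), ([340.0, 220.9], 0.75)]
carrier_mouth [([411.7, 131.8], 0.89), ([322.7, 230.3], 0.87), ([363.7, 261.5], 0.81)]
carrier [([339.1, 258.9], 0.97), ([360.8, 150.5], 0.94), ([353.7, 215.4], 0.93)]
cartridge_center [([350.4, 259.8], 0.9), ([515.7, 333.1], 0.17)]
dock [([353.8, 292.2], 0.77), ([384.1, 390.0], 0.74), ([159.2, 287.4], 0.24)]
tray [([159.9, 285.9], 0.77), ([518.0, 333.0], 0.47)]
mat [([445.8, 212.5], 0.97), ([516.8, 336.6], 0.58)]
mug [([512.1, 331.0], 0.75), ([338.9, 263.1], 0.35)]
stapler [([269.4, 420.9], 0.96)]
calculator [([384.0, 388.6], 0.81)]Traceback (most recent call last):
  File "<stdin>", line 7, in <module>
ValueError: it knows: calculator, carrier, carrier_center, carrier_mouth, cartridge, cartridge_center, dock, mat, mug, stapler, tray
```

```bash
python3 - <<'E'
from cell import ctrl
import cv2
n="top"
cv2.imwrite(f"pics/{n}0.png",ctrl.grab_frame(n)[:,:,::-1])
m=ctrl.camera_model(n);print(m)
for k in("carrier_center","carrier_mouth","carrier","cartridge_center","dock","tray","mat","mug","stapler","calculator"):
        print(k,[(x["location"],round(x["confidence"],2)) for x in ctrl.pinpoint(n,k)[:4]])
print(ctrl.get_obs())
E
```

```text
{'intrinsics': array([[473.90469804,   0.        , 318.29391297],
       [  0.        , 473.90469804, 251.39989396],
       [  0.        ,   0.        ,   1.        ]]), 'cam_to_world': array([[-0.0012071 , -0.98342501,  0.18131131,  0.34432036],
       [-0.99962537, -0.00377102, -0.02710897,  0.00674006],
       [ 0.02734336, -0.1812761 , -0.98305204,  1.00025792],
       [ 0.        ,  0.        ,  0.        ,  1.        ]])}
carrier_center [([283.2, 291.8], 0.71), ([305.2, 216.2], 0.64), ([176.0, 393.9], 0.58)]
carrier_mouth [([300.4, 192.0], 0.97), ([299.2, 294.5], 0.68), ([141.3, 398.4], 0.62)]
carrier [([266.3, 295.6], 0.94), ([304.2, 238.2], 0.82), ([210.5, 388.5], 0.79)]
cartridge_center []
dock [([303.7, 221.7], 0.63)]
tray [([456.5, 289.4], 0.7)]
mat [([181.7, 274.9], 0.59)]
mug [([208.1, 143.2], 0.87)]
stapler [([399.5, 150.9], 0.81), ([181.4, 273.3], 0.65)]
calculator [([322.9, 137.8], 0.94), ([303.1, 214.9], 0.51)]
{'t': 1.1, 'joint_pos': array([ 1.04689493,  0.47700706,  0.02239169,  1.55538585, -0.01150012,
        1.10927763, -0.08311168]), 'qd': array([ 0.00042835, -0.00065079, -0.00217934,  0.00031084,  0.00046334,
        0.00095515,  0.00055997]), 'joint_torque': array([ 8.77361908e-04, -5.82727933e+01,  1.53362866e+00, -2.72937620e+01,
       -5.43715479e-02,  9.88736894e-03,  4.02596731e-05]), 'ee_pos': array([ 0.27266581, -0.61750167,  0.404665  ]), 'tool_rot': array([2.17746685e-05, 9.78468990e-01, 2.06393881e-01, 1.55584689e-05]), 'ft_force': array([-0.73274075, -0.02483735,  0.52412276]), 'wrist_torque': array([-0.01514222, -0.02053067, -0.02837987]), 'grip_width': 0.0875428930623602}
```

View pics/scene0.png

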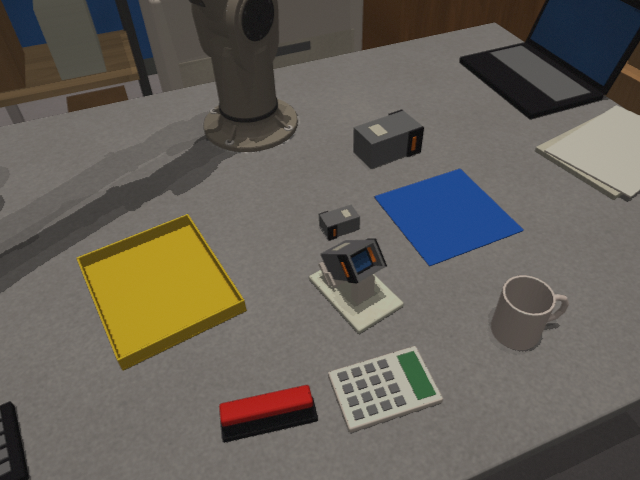

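View pics/top0.png

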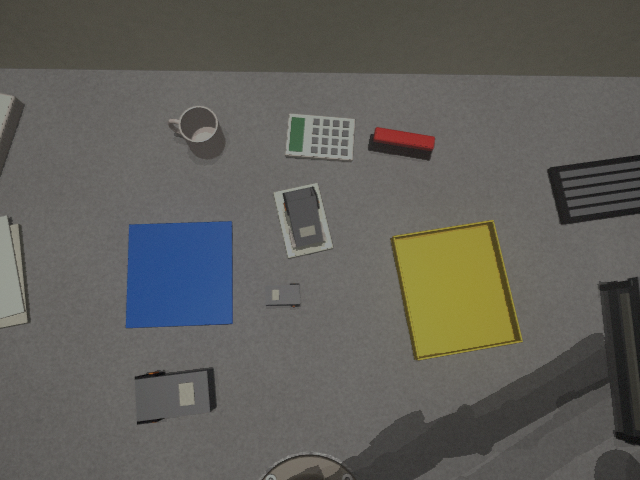

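```bash
cat > h.py <<'E'
from cell import ctrl
import cv2, numpy as np
M={}
def mod(n):
    if n not in M:
        m=ctrl.camera_model(n); M[n]=(np.array(m["intrinsics"]),np.array(m["cam_to_world"]))
    return M[n]
def ray(n,p):
    K,T=mod(n); d=T[:3,:3]@np.linalg.inv(K)@np.array([p[0],p[1],1.]); return T[:3,3],d
def at(n,p,z):
    o,d=ray(n,p); return o+d*(z-o[2])/d[2]
def proj(n,P):
    K,T=mod(n); P=np.atleast_2d(P); c=(P-T[:3,3])@T[:3,:3]; u=c@K.T; return u[:,:2]/u[:,2:]
def tri(ps):
    A=np.zeros((3,3));b=np.zeros(3)
    for n,p in ps:
        o,d=ray(n,p);d=d/np.linalg.norm(d);Q=np.eye(3)-np.outer(d,d);A+=Q;b+=Q@o
    return np.linalg.solve(A,b)
E
python3 - <<'E'
from h import *
np.set_printoptions(precision=4,suppress=True)
for z in(0,.01):
  print("dock",z); q=np.array([at("top",p,z) for p in((275,192),(318,184),(332,248),(289,257))]);print(q,q.mean(0))
print("tray rim");q=np.array([at("top",p,.03) for p in((391.5,238),(494,221),(522,341),(416,359))]);print(q,q.mean(0))
print("mat");q=np.array([at("top",p,.004) for p in((129.5,225),(232,222),(232,324),(126,328))]);print(q,q.mean(0))
print("center",tri([("scene",(352,255.9)),("top",(305.2,216.2))]))
print("mouth",tri([("scene",(363.7,261.5)),("top",(300.4,192))]))
print("base",tri([("scene",(339.1,258.9)),("top",(304.2,238.2))]))
for k,p in dict(small=(283,294),big=(176,394),mug=(205,128),calc=(322,138),stap=(400,150)).items(): print(k,at("top",p,.02))
import cv2
for n,(x,y,w,h) in dict(top=(230,150,130,180),scene=(290,200,140,140)).items():
    im=cv2.imread(f"pics/{n}0.png")[y:y+h,x:x+w]; cv2.imwrite(f"pics/{n}0c.png",cv2.resize(im,None,fx=4,fy=4,interpolation=cv2.INTER_CUBIC)[:600,:800])
E
```

```text
dock 0
[[ 0.6609  0.0739  0.    ]
 [ 0.6799 -0.0204  0.    ]
 [ 0.5364 -0.0504  0.    ]
 [ 0.5164  0.0418  0.    ]] [0.5984 0.0113 0.    ]
dock 0.01
[[ 0.6577  0.0733  0.01  ]
 [ 0.6766 -0.0201  0.01  ]
 [ 0.5344 -0.0498  0.01  ]
 [ 0.5147  0.0415  0.01  ]] [0.5958 0.0112 0.01  ]
tray rim
[[ 0.5525 -0.174   0.03  ]
 [ 0.5905 -0.3945  0.03  ]
 [ 0.3394 -0.4347  0.03  ]
 [ 0.3041 -0.2162  0.03  ]] [ 0.4466 -0.3049  0.03  ]
mat
[[0.5839 0.3828 0.004 ]
 [0.5917 0.165  0.004 ]
 [0.3746 0.1581 0.004 ]
 [0.3666 0.3746 0.004 ]] [0.4792 0.2701 0.004 ]
center [0.5844 0.0093 0.087 ]
mouth [0.625  0.0153 0.1123]
base [0.5473 0.0067 0.044 ]
small [0.4354 0.0527 0.02  ]
big [0.2372 0.2616 0.02  ]
mug [0.7996 0.2281 0.02  ]
calc [ 0.779  -0.0288  0.02  ]
stap [ 0.7528 -0.2005  0.02  ]
```

View pics/scene0c.png

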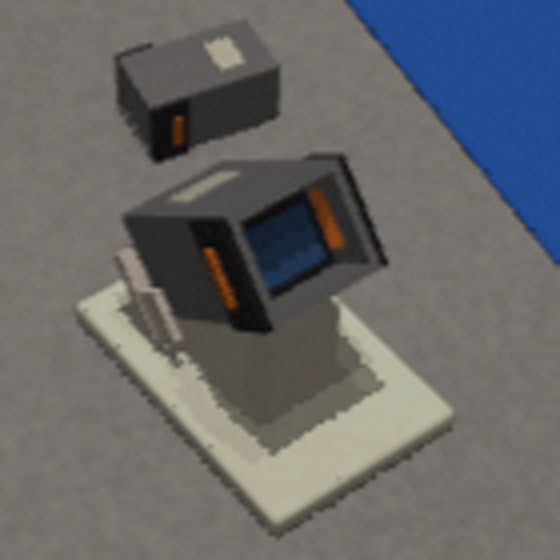

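View pics/top0c.png

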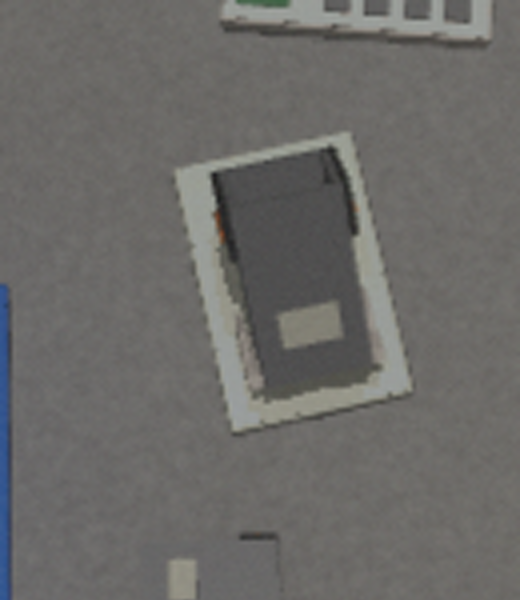

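```bash
cat >> h.py <<'E'
def carrier_R(yaw,elev):
    # z axis: elevation elev along yaw; x axis forward/down
    c,s=np.cos(yaw),np.sin(yaw); f=np.array([c,s,0]);u=np.array([0,0,1.])
    z=f*np.cos(elev)+u*np.sin(elev); x=f*np.sin(elev)-u*np.cos(elev)
    return np.stack([x,np.cross(z,x),z],1)
def overlay(n,img,center,R,color=(0,255,0)):
    def box(hx,hy,z0,z1):
        P=np.array([[a*hx,b*hy,c] for a in(-1,1) for b in(-1,1) for c in(z0,z1)])
        q=proj(n,center+P@R.T)
        for i in range(8):
            for j in range(i):
                if bin(i^j).count("1")==1: cv2.line(img,tuple(np.round(q[i]*16).astype(int).tolist()),tuple(np.round(q[j]*16).astype(int).tolist()),color,1,cv2.LINE_AA,4)
    box(.025,.028,-.05,.05); box(.025,.032,.022,.05)
E
python3 - <<'E'
from h import *
R=carrier_R(np.radians(12.2),np.radians(40))
for n,(x,y,w,h) in dict(top=(230,150,130,150),scene=(290,200,140,140)).items():
    im=cv2.imread(f"pics/{n}0.png"); im=cv2.resize(im,None,fx=4,fy=4,interpolation=cv2.INTER_CUBIC)
    M[n]=(np.diag([4,4,1])@mod(n)[0],mod(n)[1])
    overlay(n,im,np.array([.5856,.0104,.083]),R)
    cv2.imwrite(f"pics/{n}0o.png",im[y*4:(y+h)*4,x*4:(x+w)*4])
E
```

```text
(no output)
```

View pics/scene0o.png

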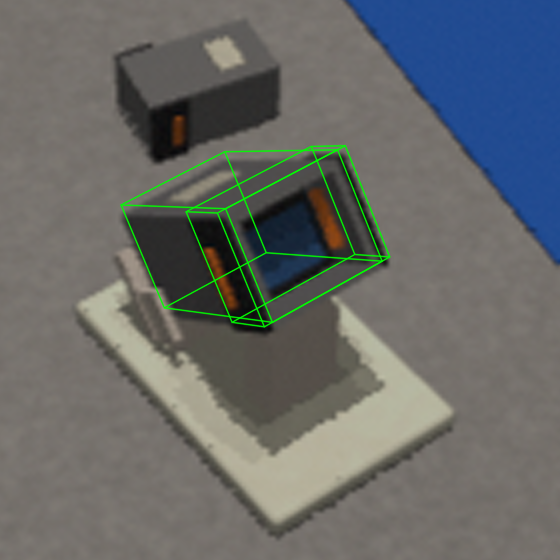

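View pics/top0o.png

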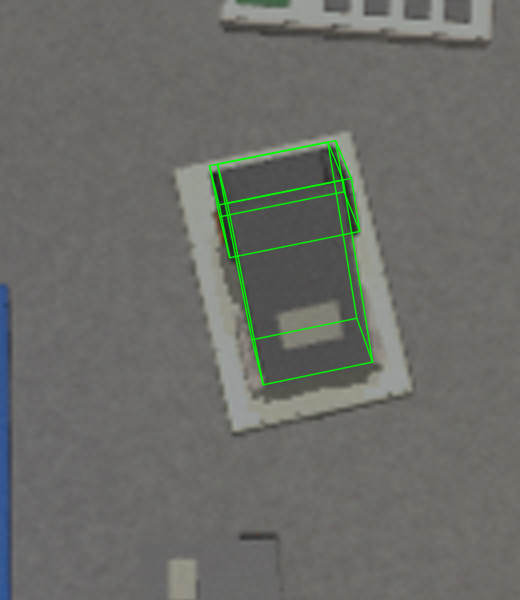

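Emit:
{"api": "step_arm", "payload": {"deltas": "0.301 0.625 -0.05 -11.6 0;0.301 0.625 -0.05 -11.6 0;0.301 0.625 -0.05 -11.6 0;0.301 0.625 -0.05 -11.6 0;0.301 0.625 -0.05 -11.6 0;0.301 0.625 -0.05 -11.6 0;0.301 0.625 -0.05 -11.6 0;0.301 0.625 -0.05 -11.6 0;0.301 0.625 -0.05 -11.6 0;0.301 0.625 -0.05 -11.6 0", "newtons": 15}}

```text
t: 1.93
ee_pos: [0.4534, -0.2412, 0.375]
tool_rot: [0.0, 0.994, 0.106, 0.0]
ft_force: [1.3, -0.2, -1.4]
grip_width: 0.0879
```

Emit:
{"api": "step_arm", "payload": {"deltas": "0 0 0 0 0"}}

```text
t: 2.02
ee_pos: [0.4566, -0.2349, 0.3747]
tool_rot: [-0.002, 0.994, 0.112, 0.001]
ft_force: [0.5, 0.9, -1.0]
grip_width: 0.0878
```

Emit:
{"api": "step_arm", "payload": {"deltas": "0.117 0.243 -0.02 0 0;0.117 0.243 -0.02 0 0;0.117 0.243 -0.02 0 0;0.117 0.243 -0.02 0 0;0.117 0.243 -0.02 0 0;0.117 0.243 -0.02 0 0;0.117 0.243 -0.02 0 0;0.117 0.243 -0.02 0 0;0.117 0.243 -0.02 0 0"}}

```text
t: 2.77
ee_pos: [0.5702, 0.0009, 0.3545]
tool_rot: [-0.0, 0.994, 0.108, -0.0]
ft_force: [-0.9, -0.0, 0.2]
grip_width: 0.088
```

```bash
python3 - <<'E'
from h import *
o=ctrl.get_obs();q=o["tool_rot"];print(o["ee_pos"],np.degrees(2*np.arctan2(q[2],q[1])),o["joint_pos"].round(2))
E
```

```text
[0.5702384  0.00092724 0.35450974] 12.374945633970611 [ 0.07  0.37 -0.23  1.85  0.1   0.93 -1.56]
```

Emit:
{"api": "step_arm", "payload": {"deltas": "0 0 -0.03 0 0;0 0 -0.06 0 0;0 0 -0.09 0 0;0 0 -0.1 0 0;0 0 -0.11 0 0;0 0 -0.1145 0 0;0 0 -0.1145 0 0"}}

```text
t: 3.35
ee_pos: [0.5701, -0.0008, 0.2404]
tool_rot: [0.0, 0.994, 0.106, 0.0]
ft_force: [-0.4, -0.3, -0.8]
grip_width: 0.0879
```

```bash
python3 - <<'E'
from h import *
o=ctrl.get_obs();q=o["tool_rot"];print(o["ee_pos"],np.degrees(2*np.arctan2(q[2],q[1])),o["ft_force"])
cv2.imwrite("pics/s1.png",ctrl.grab_frame("scene")[150:350,250:450,::-1].repeat(3,0).repeat(3,1))
E
```

```text
[ 0.57011946 -0.00076243  0.24035126] 12.167227968375423 [-0.39185033 -0.2834369  -0.81911605]
```

View pics/s1.png

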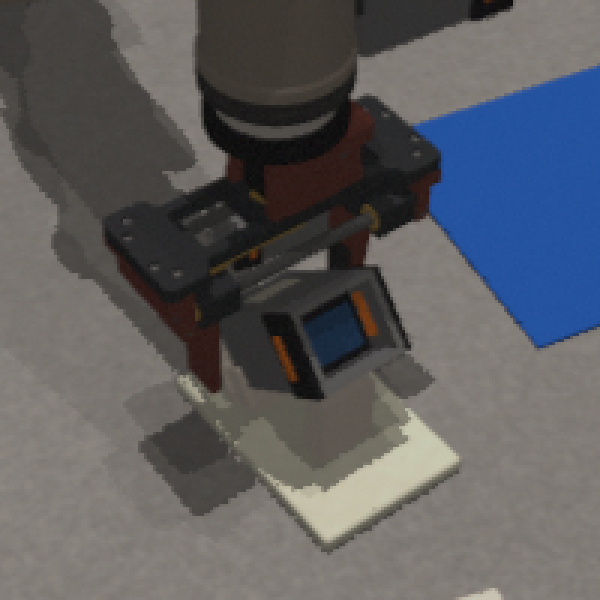

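Emit:
{"api": "step_arm", "payload": {"deltas": "0.004 0.009 0 0 0;0.004 0.009 0 0 0;0.004 0.009 0 0 0.3;0.004 0.009 0 0 0.4;0.004 0.009 0 0 0.5;0.004 0.009 0 0 0.6;0.004 0.009 0 0 0.7;0.004 0.009 0 0 0.7", "newtons": 15}}

```text
t: 4.07
ee_pos: [0.5738, 0.0091, 0.2402]
tool_rot: [-0.0, 0.994, 0.107, -0.0]
ft_force: [-1.7, 0.9, 1.8]
grip_width: 0.0558
```

Emit:
{"api": "step_arm", "payload": {"deltas": "0 0 0.003 0 0.7;0 0 0.009 0 0.7;0 0 0.018 0 0.7;0 0 0.03 0 0.7;0 0 0.042 0 0.7;0 0 0.054 0 0.7;0 0 0.064 0 0.7;0 0 0.072 0 0.7;0 0 0.077 0 0.7;0 0 0.08 0 0.7"}}

```text
t: 4.9
ee_pos: [0.5741, 0.0089, 0.3212]
tool_rot: [0.0, 0.994, 0.106, 0.001]
ft_force: [-0.2, -0.4, -2.8]
grip_width: 0.0565
```

```bash
python3 - <<'E'
from h import *
o=ctrl.get_obs();print(o["ee_pos"],o["ft_force"],o["grip_width"])
cv2.imwrite("pics/s2.png",ctrl.grab_frame("scene")[100:300,250:450,::-1].repeat(3,0).repeat(3,1))
E
```

```text
[0.57407248 0.00891366 0.32122192] [-0.16083029 -0.42540511 -2.81292614] 0.05645875173957337
```

View pics/s2.png

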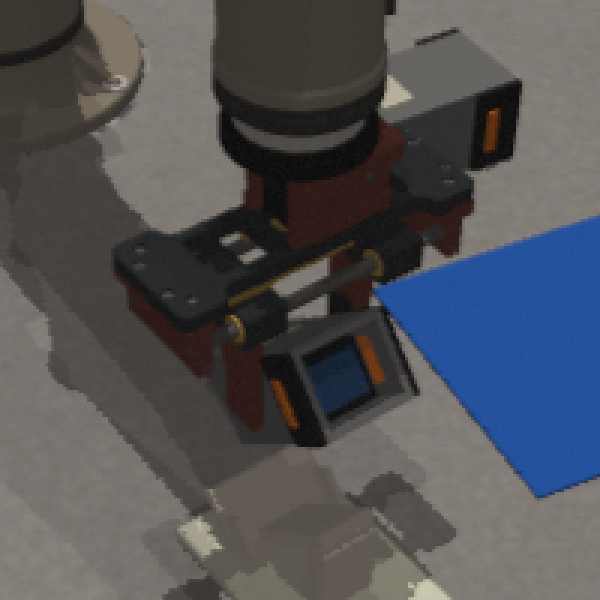

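Emit:
{"api": "step_arm", "payload": {"deltas": "0 0.001 0 1.5 0.7;-0.001 0.004 0 4 0.7;-0.003 0.008 0 8 0.7;-0.006 0.014 0 13 0.7;-0.009 0.02 0 19 0.7;-0.012 0.027 0 25 0.7;-0.015 0.034 0 31 0.7;-0.018 0.041 0 37 0.7;-0.021 0.047 0 43 0.7;-0.024 0.053 0 49 0.7"}}

```text
t: 5.78
ee_pos: [0.5496, 0.0623, 0.3194]
tool_rot: [-0.0, 0.859, 0.512, -0.001]
ft_force: [-0.3, -0.4, -3.3]
grip_width: 0.0558
```

Emit:
{"api": "step_arm", "payload": {"deltas": "-0.002 0.004 0 6 0.7;-0.003 0.007 0 12 0.7;-0.004 0.009 -0.003 18 0.7;-0.005 0.011 -0.01 23 0.7;-0.005 0.011 -0.02 27 0.7;-0.005 0.011 -0.035 29 0.7;-0.005 0.011 -0.05 30.3 0.7;-0.005 0.011 -0.062 30.6 0.7;-0.005 0.011 -0.07 30.6 0.7;-0.005 0.011 -0.073 30.6 0.7"}}

```text
t: 6.62
ee_pos: [0.5444, 0.0728, 0.2456]
tool_rot: [-0.001, 0.696, 0.718, -0.001]
ft_force: [0.6, -1.5, -2.9]
grip_width: 0.056
```

```bash
python3 - <<'E'
from h import *
o=ctrl.get_obs();q=o["tool_rot"];print(o["ee_pos"],np.degrees(2*np.arctan2(q[2],q[1])),o["ft_force"],o["grip_width"],o["joint_pos"].round(2))
im=ctrl.grab_frame("scene")[:,:,::-1]; cv2.imwrite("pics/s3.png",im[80:280,250:450].repeat(3,0).repeat(3,1))
E
```

```text
[0.54444802 0.07275691 0.24555121] 91.81394935594922 [ 0.6488468  -1.46921905 -2.86917431] 0.056044797270601965 [ 0.15  0.53 -0.5   1.96  0.37  0.75 -0.54]
```

View pics/s3.png

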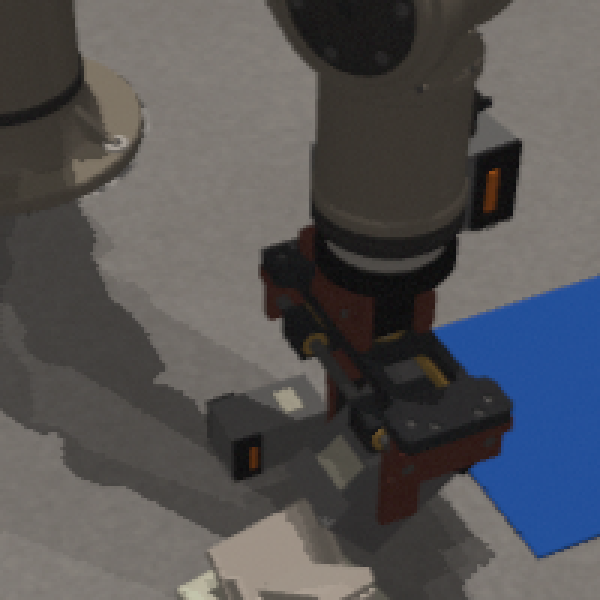

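Emit:
{"api": "step_arm", "payload": {"deltas": "0 0 -0.01 0 0.7;0 0 -0.022 0 0.7;0 0 -0.031 0 0.7;0 0 -0.035 0 0.7;0 0.002 -0.037 0 0.7;0 0.005 -0.039 0 0.7", "newtons": 8}}

```text
t: 7.17
ee_pos: [0.5453, 0.0778, 0.208]
tool_rot: [0.0, 0.696, 0.718, -0.0]
ft_force: [2.1, 0.2, 0.8]
grip_width: 0.0561
```

```bash
python3 - <<'E'
from h import *
o=ctrl.get_obs();print(o["ee_pos"],o["ft_force"],o["grip_width"])
im=ctrl.grab_frame("scene")[:,:,::-1]; cv2.imwrite("pics/s4.png",im[100:300,250:450].repeat(3,0).repeat(3,1))
E
```

```text
[0.54534897 0.07776082 0.2080461 ] [2.07308823 0.17867876 0.82553415] 0.05606215663708243
```

View pics/s4.png

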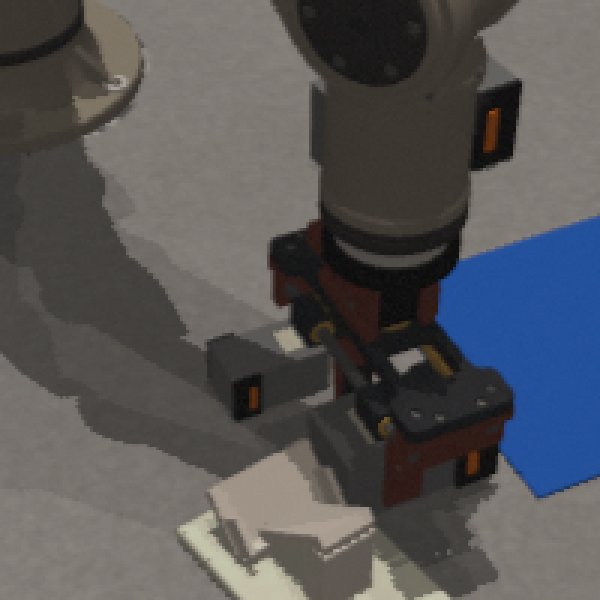

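Emit:
{"api": "step_arm", "payload": {"deltas": "0 0.004 -0.001 0 0.7;0 0.008 -0.003 0 0.7;0 0.012 -0.006 0 0.7;0 0.016 -0.009 0 0.7;0 0.02 -0.012 0 0.7;0 0.023 -0.014 0 0.7;0 0.025 -0.016 0 0.7;0 0.026 -0.017 0 0.7"}}

```text
t: 7.88
ee_pos: [0.5445, 0.1029, 0.1914]
tool_rot: [0.001, 0.696, 0.718, -0.002]
ft_force: [-4.8, -5.4, 11.9]
grip_width: 0.056
```

```bash
python3 - <<'E'
from h import *
o=ctrl.get_obs();print(o["ee_pos"],o["ft_force"],o["grip_width"])
im=ctrl.grab_frame("scene")[:,:,::-1]; cv2.imwrite("pics/s5.png",im[100:300,250:450].repeat(3,0).repeat(3,1))
E
```

```text
[0.54448388 0.10285148 0.19143662] [-4.78969334 -5.42428051 11.86226195] 0.05597221996335379
```

View pics/s5.png

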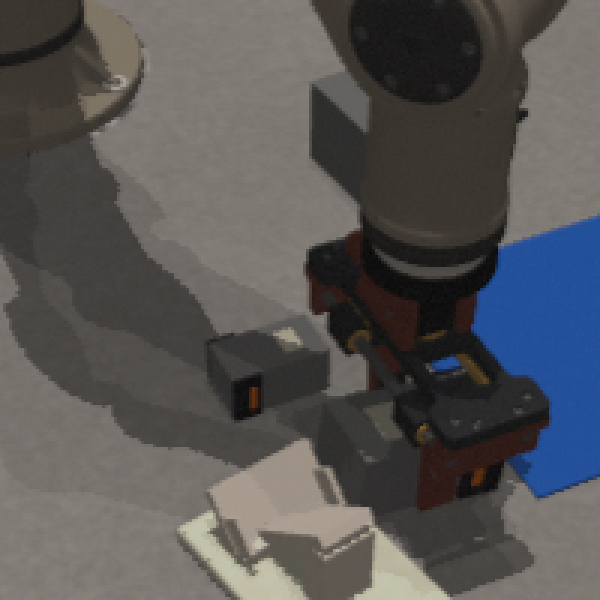

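```bash
cat >> h.py <<'E'
def show(fn,elevs,yaw,s=.040,xo=-.003,crop=(250,100,200,200),k=4,n="scene",grab=True):
    im=np.ascontiguousarray(ctrl.grab_frame(n)[:,:,::-1]); o=ctrl.get_obs(); g=o["ee_pos"]-[0,0,.163]
    im=cv2.resize(im,None,fx=k,fy=k,interpolation=cv2.INTER_CUBIC); K,T=mod(n); M[n]=(np.diag([k,k,1])@K,T)
    for e,c in zip(elevs,((0,255,0),(0,0,255),(255,255,0))):
        R=carrier_R(np.radians(yaw),np.radians(e)); overlay(n,im,g+R@np.array([-xo,0,.05-s]),R,c)
    x,y,w,h=crop; cv2.imwrite(fn,im[y*k:(y+h)*k,x*k:(x+w)*k]); M[n]=(K,T)
    print(o["t"],o["ee_pos"],o["ft_force"],o["grip_width"])
E
python3 -c "
from h import *
show('pics/s6.png',(0,10),91.8,crop=(300,150,150,140))"
```

```text
7.9833 [0.5444726  0.10291827 0.19136576] [-3.19818621 -4.67919539  7.34071237] 0.05605905509575025
```

View pics/s6.png

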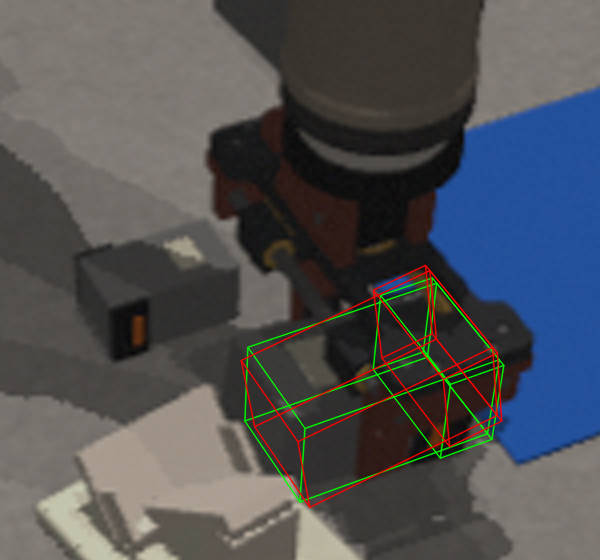

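Emit:
{"api": "step_arm", "payload": {"deltas": "0 0.003 0 0 0.7;0 0.006 0.002 0 0.7;0 0.008 0.005 0 0.7;0 0.011 0.008 0 0.7;0 0.014 0.012 0 0.7;0 0.018 0.016 0 0.7", "newtons": 6}}

```text
t: 8.48
ee_pos: [0.5448, 0.1224, 0.2074]
tool_rot: [-0.0, 0.696, 0.718, -0.0]
ft_force: [-0.2, 0.3, -3.3]
grip_width: 0.056
```

```bash
python3 -c "
from h import *
show('pics/s7.png',(0,-20),91.8,crop=(300,140,150,140))"
```

```text
8.5333 [0.54511149 0.12359823 0.20833958] [ 0.0919454   1.02655224 -2.24363809] 0.05614393672669573
```

View pics/s7.png

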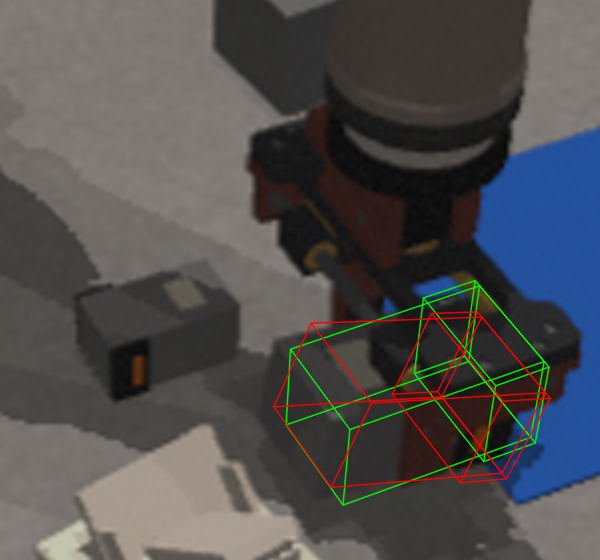

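```bash
python3 -c "
from h import *
show('pics/s8.png',(-5,-12),91.8,s=.045,crop=(350,185,75,70),k=8)"
```

```text
8.5833 [0.54518393 0.12322449 0.20807626] [-0.21579529  0.70979816 -1.93956612] 0.05585631303423522
```

View pics/s8.png

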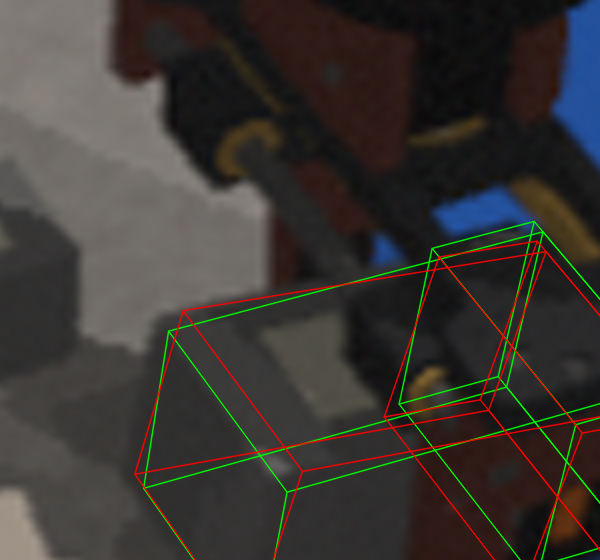

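Emit:
{"api": "step_arm", "payload": {"deltas": "0 0 0.005 -1 0.7;0 -0.001 0.015 -4 0.7;0.001 -0.003 0.03 -8 0.7;0.004 -0.006 0.048 -13 0.7;0.009 -0.01 0.066 -19 0.7;0.016 -0.015 0.084 -25 0.7;0.024 -0.021 0.1 -31 0.7;0.033 -0.027 0.113 -37 0.7;0.043 -0.033 0.122 -43 0.7;0.054 -0.039 0.128 -49 0.7", "newtons": 15}}

```text
t: 9.42
ee_pos: [0.5993, 0.0825, 0.3368]
tool_rot: [0.0, 0.932, 0.362, 0.001]
ft_force: [-0.7, 0.5, -2.1]
grip_width: 0.0559
```

Emit:
{"api": "step_arm", "payload": {"deltas": "0.012 -0.006 0.003 -6 0.7;0.025 -0.012 0.004 -12 0.7;0.038 -0.018 0.004 -18 0.7;0.05 -0.024 0.004 -23 0.7;0.06 -0.029 0.004 -27 0.7;0.067 -0.033 0.004 -29.5 0.7;0.072 -0.036 0.004 -30.6 0.7;0.075 -0.038 0.004 -30.6 0.7;0.076 -0.039 0.004 -30.6 0.7;0.076 -0.039 0.004 -30.6 0.7"}}

```text
t: 10.25
ee_pos: [0.6748, 0.0438, 0.3391]
tool_rot: [-0.0, 0.994, 0.107, -0.0]
ft_force: [0.4, 0.3, -3.1]
grip_width: 0.0558
```

```bash
python3 -c "
from h import *
o=ctrl.get_obs();q=o['tool_rot'];print(o['ee_pos'],np.degrees(2*np.arctan2(q[2],q[1])),o['grip_width'])
for n in ('scene','top'):
  im=ctrl.grab_frame(n)[:,:,::-1]; x,y=(290,140) if n=='scene' else (220,100); im=im[y:y+190,x:x+190]; cv2.imwrite('pics/%s9.png'%n,im.repeat(3,0).repeat(3,1))"
```

```text
[0.67480624 0.0437514  0.33905156] 12.257259260324227 0.05584141817293904
```

View pics/scene9.png

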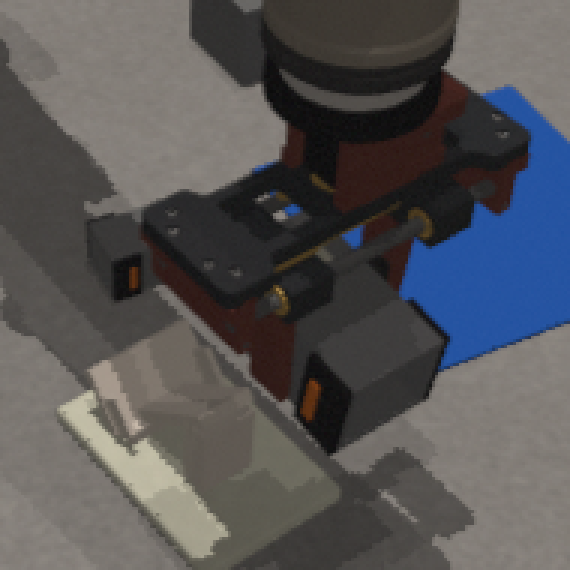

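View pics/top9.png

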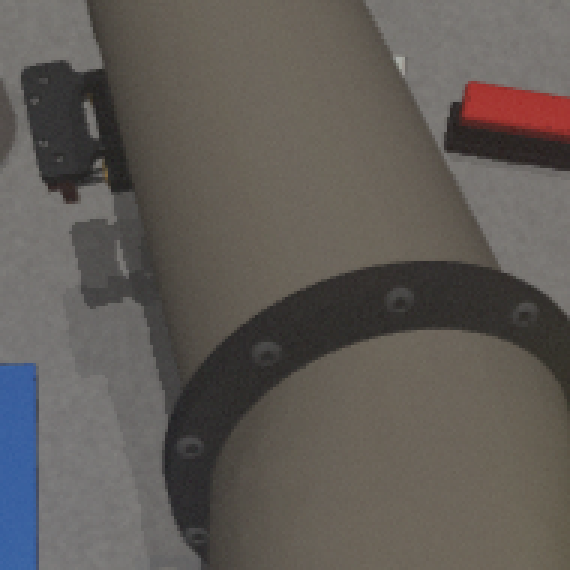

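```bash
python3 -c "
from h import *
show('pics/s10.png',(-5,-35),12.2,s=.047,crop=(340,190,120,110),k=5)"
```

```text
10.4 [0.67459606 0.04427984 0.33921338] [-0.04184913  0.17721669 -3.45756321] 0.05603645644751514
```

View pics/s10.png

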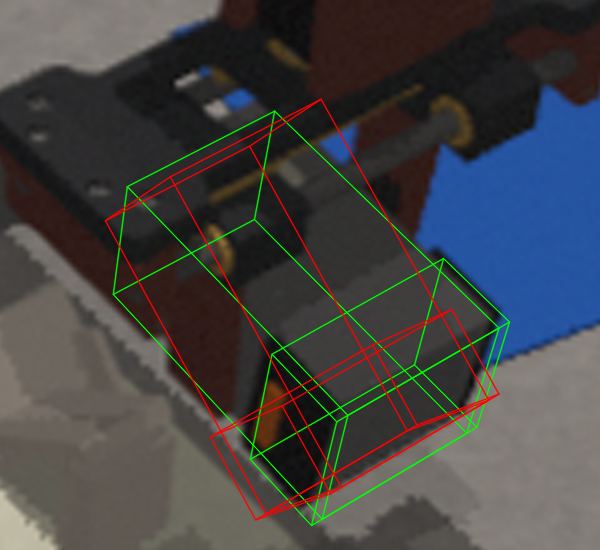

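```bash
python3 -c "
from h import *
im=ctrl.grab_frame('scene')[210:310,360:460,::-1]; im=cv2.resize(im,None,fx=6,fy=6,interpolation=cv2.INTER_CUBIC); im=(np.clip(im/255.,0,1)**.45*255).astype('uint8'); cv2.imwrite('pics/s11.png',im)"
```

```text
(no output)
```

View pics/s11.png

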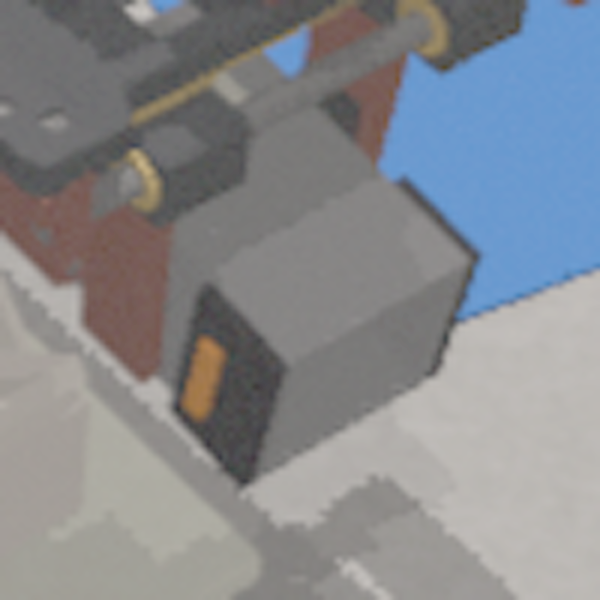

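```bash
python3 -c "
from h import *
im=ctrl.grab_frame('scene')[260:300,395:445,::-1].astype(float); im=np.clip((im-30)*4.5,0,255).astype('uint8'); im=cv2.resize(im,None,fx=14,fy=14,interpolation=cv2.INTER_NEAREST); cv2.imwrite('pics/s12.png',im)"
```

```text
(no output)
```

View pics/s12.png

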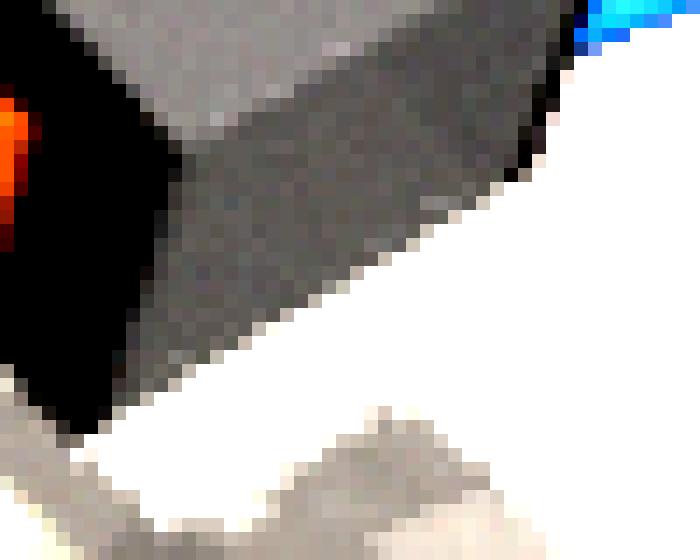

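```bash
cat > fit.py <<'E'
from h import *
from scipy.optimize import least_squares
def fit(n,pix,pts,c0,yaw0,e0,fixyaw=True):
    pix=np.array(pix,float);pts=np.array(pts)
    def f(p):
        R=carrier_R(np.radians(yaw0 if fixyaw else p[4]),np.radians(p[3])); return (proj(n,p[:3]+pts@R.T)-pix).ravel()
    r=least_squares(f,[*c0,e0]+([] if fixyaw else [yaw0]),x_scale=[.01,.01,.01,5]+([] if fixyaw else [5])); return r.x,np.sqrt(np.mean(r.fun**2))
E
python3 -c "
from fit import *
s=np.array([(210,290),(285,365),(245,485),(180,405),(405,180),(480,255),(435,375)])/6+[360,210]
a,b=-.025,.025;l,r=-.032,.032
H1=[(a,l,.022),(a,l,.05),(b,l,.05),(b,l,.022),(a,r,.022),(a,r,.05),(b,r,.05)]
H2=[(b,l,.022),(a,l,.022),(a,l,.05),(b,l,.05),(b,r,.022),(a,r,.022),(a,r,.05)]
c=[.675,.044,.176]
for H in(H1,H2):
  for e in(-10,-60): print(fit('scene',s,H,c,12.2,e), fit('scene',s,H,c,12.2,e,False))
"
```

```text
(array([ 0.65256795,  0.0599264 ,  0.14850205, -7.24861403]), np.float64(0.35339089773418525)) (array([ 0.65248504,  0.06002163,  0.14837977, -7.22586677, 12.13986131]), np.float64(0.3531119450752725))
(array([ 0.65256795,  0.0599264 ,  0.14850205, -7.24861294]), np.float64(0.35339089773413607)) (array([ 0.65248504,  0.06002163,  0.14837976, -7.22586498, 12.13986141]), np.float64(0.3531119450750665))
(array([  0.63711322,   0.09674577,   0.12147731, -81.39463713]), np.float64(4.857305087202729)) (array([  0.64198255,   0.09139835,   0.13225059, -72.44160186,
         2.89254965]), np.float64(4.408541906825307))
(array([  0.63711316,   0.09674595,   0.12147707, -81.39489229]), np.float64(4.8573050868406)) (array([  0.64198256,   0.09139834,   0.13225061, -72.44158313,
         2.8925356 ]), np.float64(4.408541906869859))
```

```bash
python3 -c "
from h import *
im=ctrl.grab_frame('scene')[230:340,300:410,::-1]; im=cv2.resize(im,None,fx=5,fy=5,interpolation=cv2.INTER_CUBIC); im=(np.clip(im/255.,0,1)**.6*255).astype('uint8'); cv2.imwrite('pics/s13.png',im)
for x in (-.02,0,.02,.03,.04,.05):
  P=np.array([[.597+.977*x-.211*s*.018, .011+.211*x+.977*s*.018, z] for s in(-1,1) for z in (.008,.05,.08)])
  print(x,((proj('scene',P)-[300,230])*5).round().tolist())
"
```

```text
-0.02 [[196.0, 291.0], [196.0, 214.0], [196.0, 155.0], [277.0, 246.0], [279.0, 168.0], [281.0, 110.0]]
0 [[229.0, 327.0], [230.0, 250.0], [231.0, 191.0], [310.0, 281.0], [314.0, 203.0], [317.0, 145.0]]
0.02 [[263.0, 364.0], [265.0, 287.0], [266.0, 229.0], [345.0, 316.0], [349.0, 239.0], [353.0, 181.0]]
0.03 [[280.0, 382.0], [283.0, 306.0], [285.0, 248.0], [362.0, 335.0], [367.0, 258.0], [371.0, 199.0]]
0.04 [[298.0, 401.0], [301.0, 325.0], [303.0, 267.0], [380.0, 353.0], [386.0, 276.0], [390.0, 218.0]]
0.05 [[315.0, 421.0], [319.0, 344.0], [322.0, 286.0], [398.0, 372.0], [404.0, 295.0], [409.0, 237.0]]
```

View pics/s13.png

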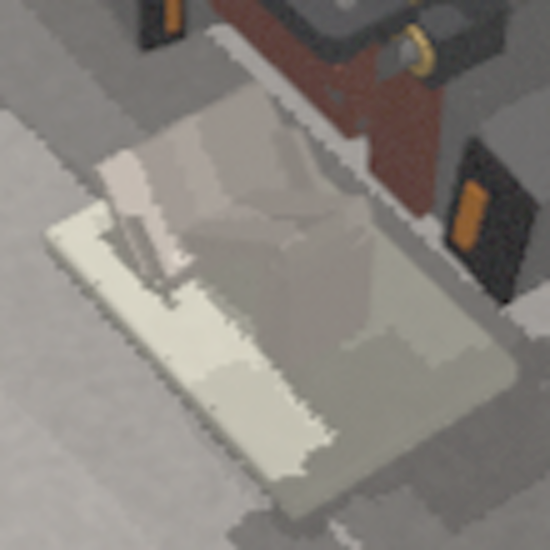

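Emit:
{"api": "step_arm", "payload": {"deltas": "-0.001 -0.002 -0.002 0 0.7;-0.003 -0.006 -0.008 0 0.7;-0.005 -0.011 -0.018 0 0.7;-0.007 -0.014 -0.03 0 0.7;-0.008 -0.016 -0.042 0 0.7;-0.008 -0.016 -0.052 0 0.7;-0.008 -0.016 -0.059 0 0.7;-0.008 -0.016 -0.062 0 0.7", "newtons": 15}}

```text
t: 11.22
ee_pos: [0.6665, 0.0281, 0.2751]
tool_rot: [-0.0, 0.994, 0.107, -0.001]
ft_force: [-0.8, 0.3, -2.4]
grip_width: 0.0561
```

```bash
python3 -c "
from h import *
show('pics/s14.png',(-7,),12.2,s=.047,crop=(320,190,120,110),k=5)"
```

```text
11.2667 [0.66660873 0.02818738 0.2753587 ] [ 0.19151465 -0.46592414 -3.80400669] 0.055697962080814074
```

View pics/s14.png

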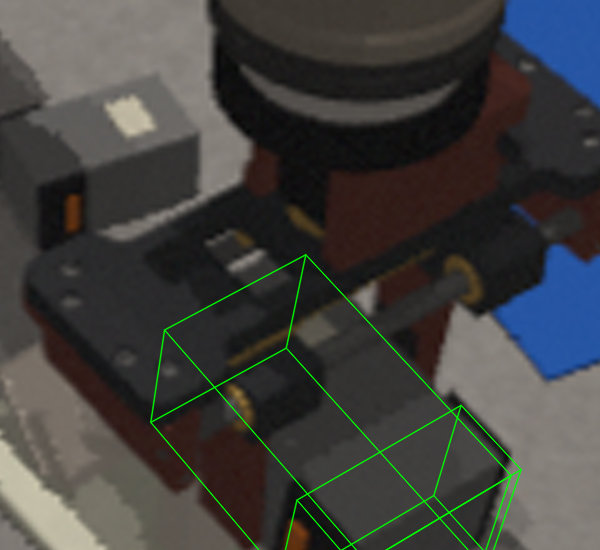

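Emit:
{"api": "step_arm", "payload": {"deltas": "0 0 -0.003 0 0.7;0 0 -0.007 0 0.7;0 0 -0.011 0 0.7;0 0 -0.015 0 0.7;0 0 -0.019 0 0.7;0 0 -0.023 0 0.7;0 0 -0.026 0 0.7", "newtons": 8}}

```text
t: 11.85
ee_pos: [0.6673, 0.028, 0.2511]
tool_rot: [-0.0, 0.994, 0.106, 0.001]
ft_force: [1.7, -0.7, 1.5]
grip_width: 0.0558
```

```bash
python3 -c "
from h import *
show('pics/s15.png',(-35,),12.2,s=.047,crop=(320,190,120,110),k=5)"
```

```text
11.9 [0.66733643 0.02803671 0.25089499] [ 1.15025018 -0.68770337 -1.96197289] 0.056290229072672414
```

View pics/s15.png

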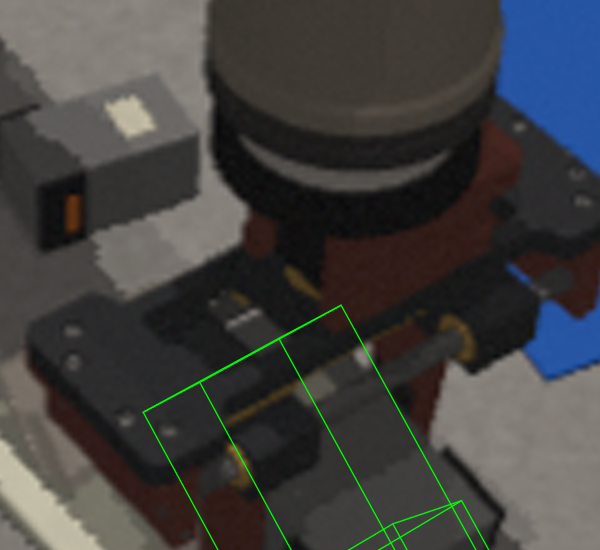

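Emit:
{"api": "step_arm", "payload": {"deltas": "0 0 -0.004 0 0.7;0 0 -0.008 0 0.7;0 0 -0.012 0 0.7;0 0 -0.015 0 0.7"}}

```text
t: 12.23
ee_pos: [0.6677, 0.0282, 0.2364]
tool_rot: [-0.0, 0.994, 0.107, 0.001]
ft_force: [4.1, 1.2, 1.1]
grip_width: 0.0559
```

```bash
python3 -c "
from h import *
show('pics/s16.png',(-20,-55),12.2,s=.047,crop=(320,210,120,120),k=5)"
```

```text
12.2833 [0.66752705 0.02811181 0.23579604] [ 4.78733552  0.77444258 -0.38527727] 0.056125414993779904
```

View pics/s16.png

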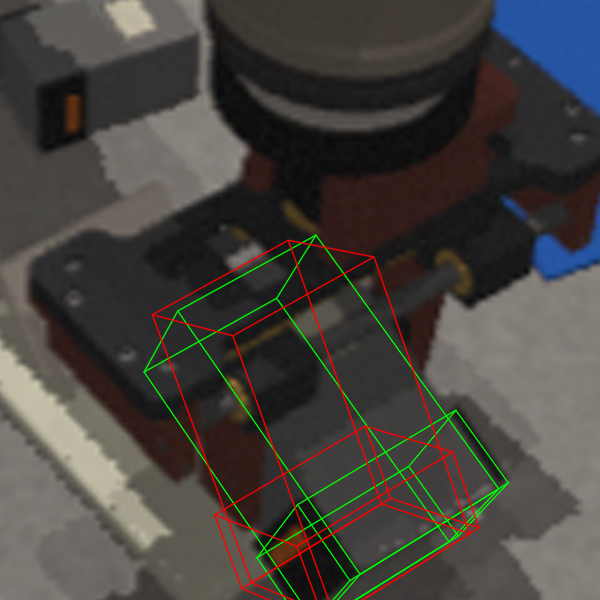

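```bash
python3 -c "
from h import *
im=ctrl.grab_frame('scene')[275:345,350:440,::-1]; im=cv2.resize(im,None,fx=8,fy=8,interpolation=cv2.INTER_CUBIC); im=(np.clip(im/255.,0,1)**.45*255).astype('uint8'); cv2.imwrite('pics/s17.png',im)"
```

```text
(no output)
```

View pics/s17.png

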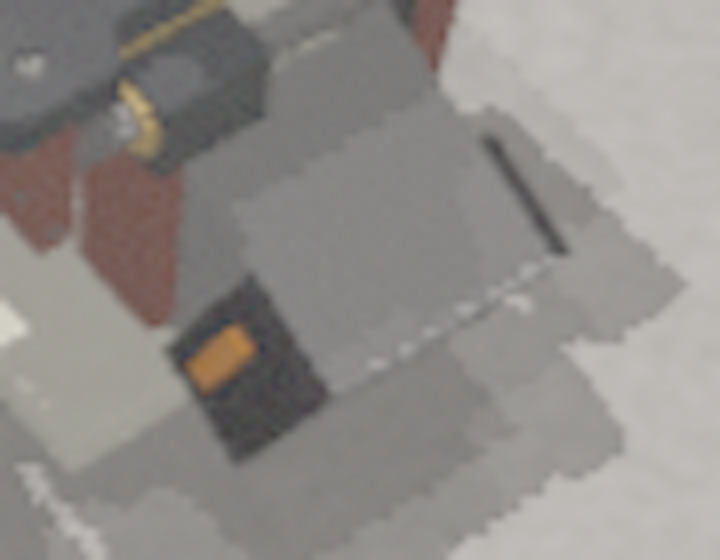

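```bash
python3 -c "
from fit import *
s=np.array([(250,275),(328,395),(238,462),(168,352),(488,138),(565,252)])/8+[350,275]
a,b=-.025,.025;l,r=-.032,.032
H1=[(a,l,.022),(a,l,.05),(b,l,.05),(b,l,.022),(a,r,.022),(a,r,.05)]
c=[.675,.03,.07]
x,e=fit('scene',s,H1,c,12.2,-40);print(x,e)
R=carrier_R(np.radians(12.2),np.radians(x[3]));g=np.array([.6675,.028,.0728]);print('grasp in carrier',(g-x[:3])@R)
"
```

```text
[  0.65008934   0.04092473   0.04461015 -24.51869151] 0.5248220799646441
grasp in carrier [-0.03157646 -0.01631214  0.00129939]
```

```bash
cat >> fit.py <<'E'
def fitg(n,pix,pts,g,yaw,e0):
    pix=np.array(pix,float);pts=np.array(pts)
    def f(p):
        R=carrier_R(np.radians(yaw),np.radians(p[2])); return (proj(n,g+R@np.array([p[0],0,p[1]])+pts@R.T)-pix).ravel()
    r=least_squares(f,[0,0,e0],x_scale=[.01,.01,5]); return r.x,np.sqrt(np.mean(r.fun**2)),r.fun.reshape(-1,2).round(1).tolist()
E
python3 -c "
from fit import *
a,b=-.025,.025;l,r=-.032,.032
H1=[(a,l,.022),(a,l,.05),(b,l,.05),(b,l,.022),(a,r,.022),(a,r,.05),(b,r,.05)]
s=np.array([(250,275),(328,395),(238,462),(168,352),(488,138),(565,252)])/8+[350,275]
print(fitg('scene',s,H1[:6],np.array([.6675,.028,.0728]),12.2,-40))
s=np.array([(210,290),(285,365),(245,485),(180,405),(405,180),(480,255),(435,375)])/6+[360,210]
print(fitg('scene',s,H1,np.array([.6746,.0443,.1762]),12.2,-10))
"
```

```text
(array([-2.98655248e-03,  8.10772002e-04, -2.45524662e+01]), np.float64(0.8699622676664137), [[-1.2, 0.5], [-0.9, 1.2], [0.2, 0.7], [-0.5, -0.5], [0.8, -1.3], [1.2, -0.5]])
(array([-2.52459095e-03, -2.36949681e-04, -7.97127725e+00]), np.float64(0.9374383958801672), [[-1.1, -0.4], [-0.8, 1.2], [-0.3, 0.9], [-1.6, 0.4], [0.8, -1.2], [1.3, -0.4], [1.1, -0.4]])
```

Emit:
{"api": "step_arm", "payload": {"deltas": "0 0 -0.004 0 0.7;0 0 -0.008 0 0.7;0 0 -0.012 0 0.7;0 0 -0.015 0 0.7;0 0 -0.017 0 0.7;0 0 -0.017 0 0.7"}}

```text
t: 12.83
ee_pos: [0.6663, 0.0278, 0.2182]
tool_rot: [0.0, 0.994, 0.106, -0.001]
ft_force: [1.6, 1.3, -2.2]
grip_width: 0.056
```

```bash
python3 -c "
from h import *
print(ctrl.get_obs()['ee_pos'])
im=ctrl.grab_frame('scene')[275:345,350:440,::-1]; im=cv2.resize(im,None,fx=8,fy=8,interpolation=cv2.INTER_CUBIC); im=(np.clip(im/255.,0,1)**.45*255).astype('uint8'); cv2.imwrite('pics/s18.png',im)"
```

```text
[0.66632574 0.02776948 0.21817572]
```

View pics/s18.png

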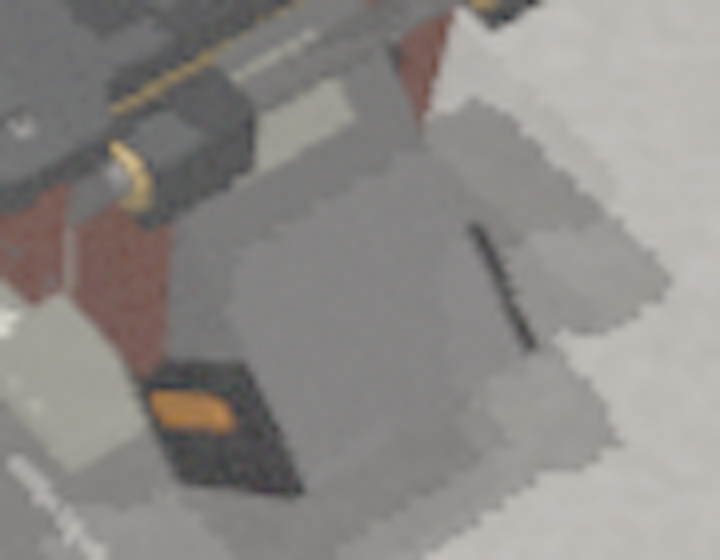

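```bash
python3 -c "
from fit import *
a,b=-.025,.025;l,r=-.032,.032
H1=[(a,l,.022),(a,l,.05),(b,l,.05),(b,l,.022),(a,r,.022),(a,r,.05),(b,r,.05)]
s=np.array([(240,363),(300,495),(185,485),(150,370),(475,228),(533,348)])/8+[350,275]
print(fitg('scene',s,H1[:6],np.array([.6663,.0278,.0552]),12.2,-40))
"
```

```text
(array([-1.95264551e-03,  4.64727235e-04, -4.13240212e+01]), np.float64(1.1367235364482562), [[-0.5, 0.9], [-0.2, 0.3], [0.1, 0.8], [-2.9, 0.1], [1.2, -1.1], [1.5, -0.6]])
```

Emit:
{"api": "step_arm", "payload": {"deltas": "-0.001 0 0.002 0 0.7;-0.003 -0.001 0.004 0 0.7;-0.006 -0.001 0.006 0 0.7;-0.008 -0.002 0.007 0 0.7;-0.009 -0.002 0.008 0 0.7"}}

```text
t: 13.3
ee_pos: [0.6574, 0.0256, 0.2274]
tool_rot: [0.0, 0.994, 0.106, -0.0]
ft_force: [0.8, -0.0, -3.9]
grip_width: 0.0561
```

```bash
python3 -c "
from h import *
o=ctrl.get_obs();print(o['ee_pos'],o['ft_force'])
im=ctrl.grab_frame('scene')[275:345,350:440,::-1]; im=cv2.resize(im,None,fx=8,fy=8,interpolation=cv2.INTER_CUBIC); im=(np.clip(im/255.,0,1)**.45*255).astype('uint8'); cv2.imwrite('pics/s19.png',im)"
```

```text
[0.65742895 0.02557697 0.22737082] [ 0.75041573 -0.04809703 -3.86083432]
```

View pics/s19.png

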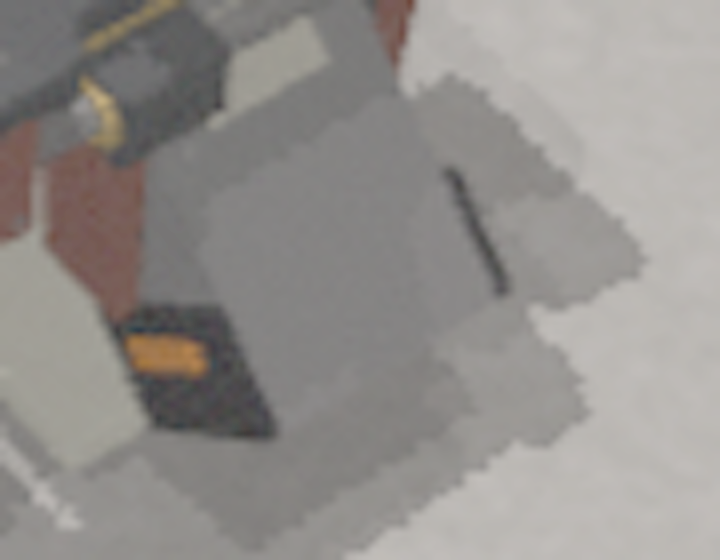

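Emit:
{"api": "step_arm", "payload": {"deltas": "-0.003 -0.001 0 0 0.7;-0.007 -0.001 0 0 0.7;-0.01 -0.002 0 0 0.7;-0.013 -0.003 0 0 0.7;-0.015 -0.003 0 0 0.7"}}

```text
t: 13.77
ee_pos: [0.6472, 0.024, 0.2306]
tool_rot: [-0.001, 0.994, 0.107, 0.008]
ft_force: [13.9, 1.2, 0.4]
grip_width: 0.056
```

```bash
python3 -c "
from h import *
o=ctrl.get_obs();print(o['ee_pos'],o['ft_force'])
im=ctrl.grab_frame('scene')[275:345,340:430,::-1]; im=cv2.resize(im,None,fx=8,fy=8,interpolation=cv2.INTER_CUBIC); im=(np.clip(im/255.,0,1)**.45*255).astype('uint8'); cv2.imwrite('pics/s20.png',im)"
```

```text
[0.64721573 0.02398293 0.23063527] [13.92462172  1.19648732  0.37834501]
```

View pics/s20.png

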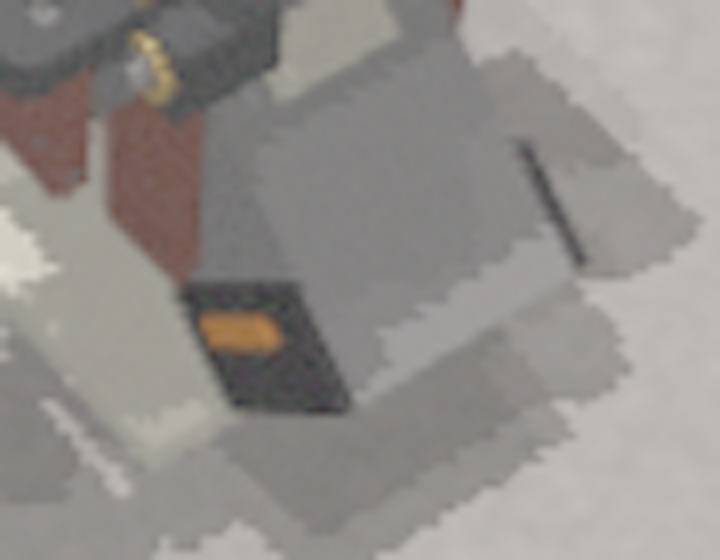

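```bash
python3 -c "
from fit import *
a,b=-.025,.025;l,r=-.032,.032
H1=[(a,l,.022),(a,l,.05),(b,l,.05),(b,l,.022),(a,r,.022),(a,r,.05),(b,r,.05)]
s=np.array([(297,283),(352,410),(232,405),(182,285),(520,143),(582,265)])/8+[340,275]
print(fitg('scene',s,H1[:6],np.array([.6472,.0240,.0676]),12.2,-40))
"
```

```text
(array([-9.10975080e-03,  4.35225456e-03, -4.27355676e+01]), np.float64(0.9582707343581925), [[-1.6, 0.4], [-0.9, 0.5], [-0.1, 0.3], [-1.1, 0.1], [1.8, -0.7], [1.4, -0.4]])
```

Emit:
{"api": "step_arm", "payload": {"deltas": "0.004 0.001 0.003 0 0.7;0.008 0.002 0.009 0 0.7;0.011 0.002 0.018 0 0.7;0.013 0 0.03 0 0.7;0.013 -0.004 0.043 0 0.7;0.011 -0.011 0.056 0 0.7;0.008 -0.02 0.068 0 0.7;0.003 -0.033 0.079 0 0.7;-0.004 -0.049 0.088 0 0.7;-0.012 -0.067 0.094 0 0.7", "newtons": 40}}

```text
t: 14.65
ee_pos: [0.6304, -0.0456, 0.3232]
tool_rot: [0.0, 0.994, 0.106, 0.001]
ft_force: [0.4, -1.0, -3.0]
grip_width: 0.0558
```

Emit:
{"api": "step_arm", "payload": {"deltas": "-0.011 -0.021 0.003 -0.2 0.7;-0.023 -0.044 0.004 -0.5 0.7;-0.036 -0.068 0.004 -0.8 0.7;-0.049 -0.093 0.004 -1.1 0.7;-0.062 -0.118 0.004 -1.4 0.7;-0.075 -0.143 0.004 -1.7 0.7;-0.088 -0.168 0.004 -2 0.7;-0.1 -0.192 0.004 -2.3 0.7;-0.112 -0.213 0.004 -2.5 0.7;-0.122 -0.23 0.004 -2.6 0.7"}}

```text
t: 15.48
ee_pos: [0.5063, -0.2773, 0.326]
tool_rot: [0.001, 0.997, 0.082, -0.0]
ft_force: [0.0, 0.3, -3.3]
grip_width: 0.0554
```

Emit:
{"api": "step_arm", "payload": {"deltas": "-0.008 -0.012 0 0 0.7;-0.013 -0.02 0 0 0.7;-0.016 -0.025 0 0 0.7;-0.017 -0.027 0 0 0.7"}}

```text
t: 15.82
ee_pos: [0.491, -0.3021, 0.3256]
tool_rot: [0.0, 0.997, 0.083, 0.0]
ft_force: [1.4, -0.1, -2.9]
grip_width: 0.0559
```

```bash
python3 -c "
from h import *
o=ctrl.get_obs();q=o['tool_rot'];print(o['ee_pos'],o['ft_force'],np.degrees(2*np.arctan2(q[2],q[1])))
im=ctrl.grab_frame('scene')[170:320,90:270,::-1]; im=cv2.resize(im,None,fx=4,fy=4,interpolation=cv2.INTER_CUBIC); im=(np.clip(im/255.,0,1)**.6*255).astype('uint8'); cv2.imwrite('pics/s21.png',im)"
```

```text
[ 0.49101556 -0.30210653  0.32563329] [ 1.36403596 -0.0733232  -2.9017213 ] 9.529024113646415
```

View pics/s21.png

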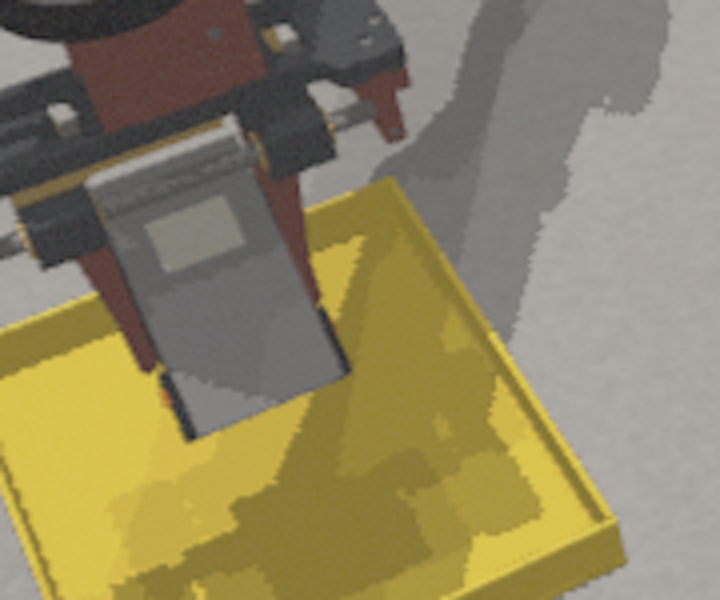

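```bash
python3 -c "
from fit import *
a,b=-.025,.025;l,r=-.032,.032
H=[(a,l,.022),(a,l,.05),(a,r,.022),(a,r,.05),(a,-.028,-.05),(a,.028,-.05)]
s=np.array([(165,375),(190,440),(320,308),(350,374),(90,188),(236,120)])/4+[90,170]
x=fitg('scene',s,H,np.array([.491,-.302,.1626]),9.6,-40);print(x)
R=carrier_R(np.radians(9.6),np.radians(x[0][2]));c=np.array([.491,-.302,.1626])+R@[x[0][0],0,x[0][1]]
print(c,c+R@[.025,0,.05],c+R@[-.025,0,.05])
"
```

```text
(array([-6.05519371e-03, -1.80436952e-03, -5.22055476e+01]), np.float64(1.1144149557152105), [[-1.3, -0.9], [0.2, -0.1], [1.2, -1.2], [0.8, -1.0], [0.0, -0.3], [0.7, 2.7]])
[ 0.49462761 -0.30138644  0.16773665] [ 0.50536132 -0.29957096  0.11290517] [ 0.54431874 -0.29298181  0.14354669]
```

Emit:
{"api": "step_arm", "payload": {"deltas": "-0.004 -0.001 -0.012 0 0.7;-0.012 -0.002 -0.035 0 0.7;-0.02 -0.003 -0.06 0 0.7;-0.02 -0.003 -0.08 0 0.7;-0.02 -0.003 -0.09 0 0.7;-0.013 -0.002 -0.101 0 0.7;-0.005 -0.001 -0.112 0 0.7;-0.012 -0.002 -0.1 0 0.7;-0.02 -0.003 -0.09 0 0.7", "newtons": 60}}

```text
t: 16.62
ee_pos: [0.4741, -0.3033, 0.2356]
tool_rot: [-0.0, 0.996, 0.085, 0.001]
ft_force: [0.3, -1.5, -2.4]
grip_width: 0.0557
```

```bash
python3 -c "
from h import *
o=ctrl.get_obs();q=o['tool_rot'];print(o['ee_pos'],o['ft_force'])
im=ctrl.grab_frame('scene')[190:340,90:270,::-1]; im=cv2.resize(im,None,fx=4,fy=4,interpolation=cv2.INTER_CUBIC); im=(np.clip(im/255.,0,1)**.6*255).astype('uint8'); cv2.imwrite('pics/s22.png',im)"
```

```text
[ 0.4741115  -0.30325876  0.23555247] [ 0.29150949 -1.49881144 -2.43598788]
```

View pics/s22.png

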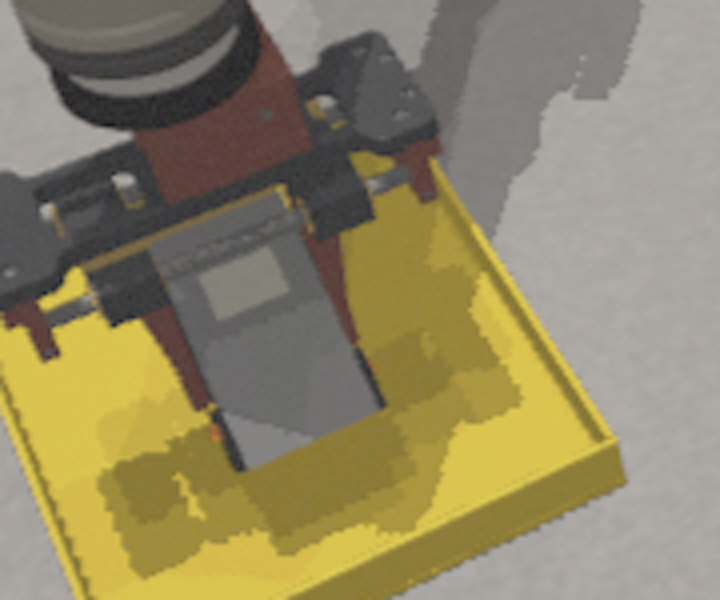

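Emit:
{"api": "step_arm", "payload": {"deltas": "0.008 0.001 -0.011 0 0.7;0.016 0.002 -0.023 0 0.7;0.02 0.003 -0.028 0 0.7"}}

```text
t: 16.92
ee_pos: [0.492, -0.3025, 0.211]
tool_rot: [0.001, 0.997, 0.083, -0.002]
ft_force: [-37.4, 9.7, 99.0]
grip_width: 0.0557
```

Emit:
{"api": "step_arm", "payload": {"deltas": "-0.01 -0.002 0.012 0 0.7;-0.018 -0.003 0.024 0 0.7;-0.018 -0.003 0.024 0 0.7;-0.009 -0.001 0.012 0 0.7;0 0 0 0 0.7;0.002 0 -0.003 0 0.7;-0.01 -0.002 0.012 0 0.7;-0.018 -0.003 0.024 0 0.7;-0.018 -0.003 0.024 0 0.7"}}

```text
t: 17.67
ee_pos: [0.4741, -0.3046, 0.2318]
tool_rot: [0.001, 0.997, 0.083, 0.001]
ft_force: [-0.3, -0.3, -2.0]
grip_width: 0.0558
```

```bash
python3 -c "
from h import *
o=ctrl.get_obs();q=o['tool_rot'];print(o['ee_pos'],o['ft_force'])
im=ctrl.grab_frame('scene')[190:340,90:270,::-1]; im=cv2.resize(im,None,fx=4,fy=4,interpolation=cv2.INTER_CUBIC); im=(np.clip(im/255.,0,1)**.6*255).astype('uint8'); cv2.imwrite('pics/s23.png',im)"
```

```text
[ 0.47406202 -0.30458419  0.23179881] [-0.3315388  -0.30435788 -2.03810102]
```

View pics/s23.png

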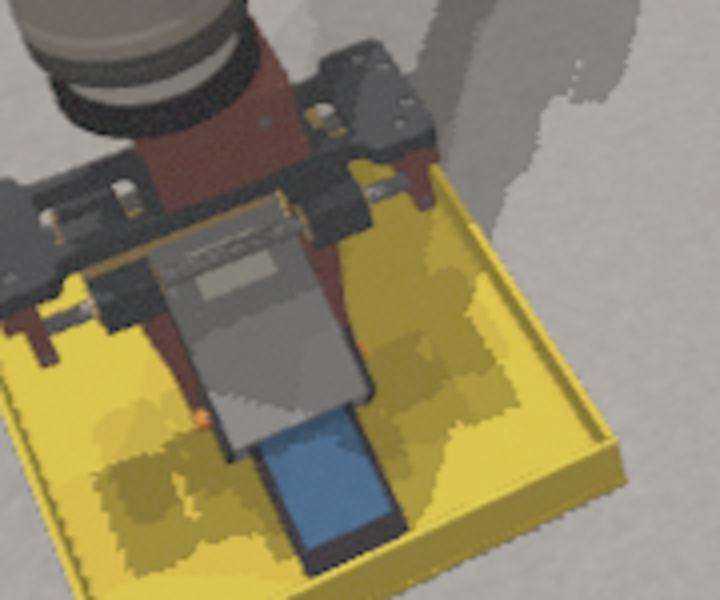

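Emit:
{"api": "step_arm", "payload": {"deltas": "-0.004 -0.001 0.005 0 0.7;-0.012 -0.002 0.014 0 0.7;-0.022 -0.004 0.026 0 0.7;-0.032 -0.005 0.04 0 0.7;-0.042 -0.007 0.054 0 0.7;-0.05 -0.008 0.066 0 0.7;-0.055 -0.009 0.074 0 0.7;-0.057 -0.01 0.078 0 0.7", "newtons": 40}}

```text
t: 18.38
ee_pos: [0.4165, -0.3144, 0.3104]
tool_rot: [0.001, 0.997, 0.084, 0.001]
ft_force: [0.6, 0.1, -2.0]
grip_width: 0.0559
```

```bash
python3 -c "
from h import *
o=ctrl.get_obs();q=o['tool_rot'];print(o['ee_pos'],o['ft_force'])
im=ctrl.grab_frame('scene')[160:360,60:280,::-1]; im=cv2.resize(im,None,fx=3,fy=3,interpolation=cv2.INTER_CUBIC); im=(np.clip(im/255.,0,1)**.6*255).astype('uint8'); cv2.imwrite('pics/s24.png',im)"
```

```text
[ 0.41648067 -0.3143828   0.31039595] [ 0.60574037  0.14033885 -1.96830615]
```

View pics/s24.png

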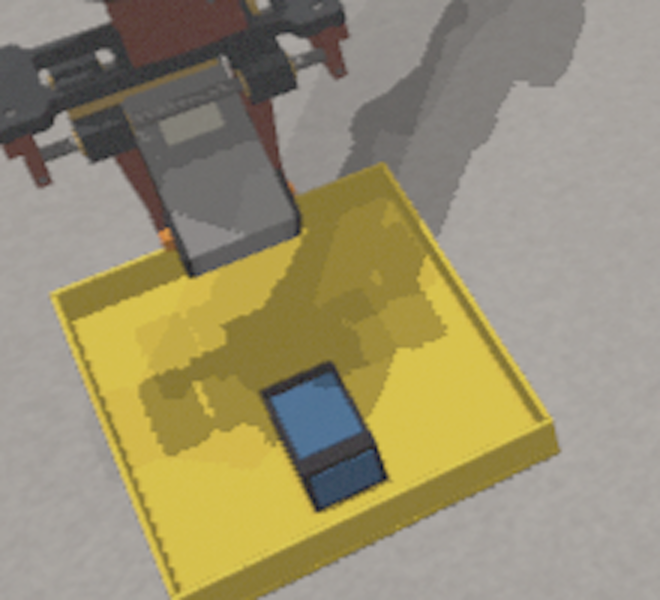

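Emit:
{"api": "step_arm", "payload": {"deltas": "0.003 0.005 0.006 0 0.7;0.01 0.02 0.015 0 0.7;0.018 0.045 0.022 0 0.7;0.026 0.075 0.026 0 0.7;0.034 0.107 0.028 0 0.7;0.041 0.14 0.028 0 0.7;0.047 0.174 0.028 0 0.7;0.052 0.208 0.028 0 0.7;0.056 0.242 0.028 0 0.7;0.059 0.276 0.028 0 0.7"}}

```text
t: 19.27
ee_pos: [0.4763, -0.0354, 0.337]
tool_rot: [-0.0, 0.996, 0.084, -0.0]
ft_force: [0.8, -0.5, -2.0]
grip_width: 0.056
```

Emit:
{"api": "step_arm", "payload": {"deltas": "0.001 0.034 0 0 0.7;0.001 0.068 0 0 0.7;0.001 0.102 0 0 0.7;0.001 0.136 0 0 0.7;0 0.17 0 0 0.7;-0.001 0.204 0 0 0.7;-0.002 0.236 0 0 0.7;-0.004 0.264 -0.005 0 0.7;-0.005 0.286 -0.015 0 0.7;-0.006 0.3 -0.03 0 0.7"}}

```text
t: 20.1
ee_pos: [0.4694, 0.2664, 0.3077]
tool_rot: [-0.002, 0.996, 0.086, 0.001]
ft_force: [1.1, -0.2, -2.1]
grip_width: 0.0561
```

```bash
python3 -c "
from h import *
o=ctrl.get_obs();q=o['tool_rot'];print(o['ee_pos'],o['ft_force'],np.degrees(2*np.arctan2(q[2],q[1])))
im=ctrl.grab_frame('scene')[110:260,360:540,::-1]; im=cv2.resize(im,None,fx=4,fy=4,interpolation=cv2.INTER_CUBIC); im=(np.clip(im/255.,0,1)**.6*255).astype('uint8'); cv2.imwrite('pics/s25.png',im)"
```

```text
[0.46939421 0.26640412 0.30769552] [ 1.11864391 -0.21022118 -2.14013819] 9.851359678178346
```

View pics/s25.png

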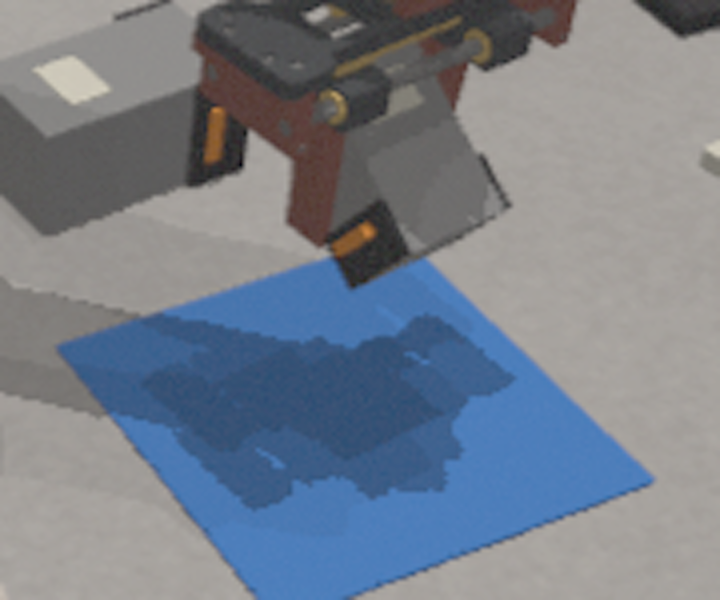

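```bash
python3 -c "
from fit import *
a,b=-.025,.025;l,r=-.032,.032
H1=[(a,l,.022),(a,l,.05),(b,l,.05),(b,l,.022),(a,r,.022),(a,r,.05)]
s=np.array([(383,201),(410,258),(352,288),(328,238),(482,155),(510,205)])/4+[360,110]
g=np.array([.4694,.2664,.1447])
x=fitg('scene',s,H1,g,9.7,-40);print(x)
R=carrier_R(np.radians(9.7),np.radians(x[0][2]));c=g+R@[x[0][0],0,x[0][1]]
print(c-g,c+R@[.025,0,.05]-g)
"
```

```text
(array([-1.85001550e-02, -3.48106113e-03, -3.62702675e+01]), np.float64(0.7332223750052755), [[-0.8, -0.2], [-0.4, -0.4], [-0.3, 0.8], [-1.1, -0.1], [1.1, -0.5], [1.2, 0.6]])
[0.0080217  0.00137117 0.01697486] [ 0.03317872  0.00567134 -0.03276077]
```

Emit:
{"api": "step_arm", "payload": {"deltas": "0.002 -0.004 0.003 3 0.7;0.006 -0.012 0.006 8 0.7;0.012 -0.023 0.008 14 0.7;0.019 -0.036 0.01 21 0.7;0.027 -0.05 0.01 28 0.7;0.035 -0.065 0.01 35 0.7;0.043 -0.08 0.01 42 0.7;0.051 -0.095 0.01 49 0.7;0.059 -0.11 0.01 56 0.7;0.066 -0.123 0.01 63 0.7"}}

```text
t: 20.98
ee_pos: [0.5364, 0.138, 0.3169]
tool_rot: [-0.0, 0.804, 0.594, -0.0]
ft_force: [0.6, 0.9, -2.7]
grip_width: 0.0558
```

Emit:
{"api": "step_arm", "payload": {"deltas": "0.005 -0.01 -0.01 6.5 0.7;0.008 -0.016 -0.025 12 0.7;0.01 -0.019 -0.045 16 0.7;0.01 -0.02 -0.065 18.5 0.7;0.01 -0.02 -0.085 19 0.7;0.01 -0.02 -0.1 19 0.7;0.01 -0.02 -0.107 19 0.7;0.01 -0.02 -0.108 19 0.7"}}

```text
t: 21.65
ee_pos: [0.5454, 0.1189, 0.2076]
tool_rot: [-0.001, 0.697, 0.717, -0.001]
ft_force: [-0.8, 0.6, -1.7]
grip_width: 0.0562
```

```bash
python3 -c "
from h import *
o=ctrl.get_obs();q=o['tool_rot'];print(o['ee_pos'],o['ft_force'],np.degrees(2*np.arctan2(q[2],q[1])))
im=ctrl.grab_frame('scene')[130:280,300:480,::-1]; im=cv2.resize(im,None,fx=4,fy=4,interpolation=cv2.INTER_CUBIC); im=(np.clip(im/255.,0,1)**.6*255).astype('uint8'); cv2.imwrite('pics/s26.png',im)"
```

```text
[0.54539343 0.11890269 0.20763991] [-0.80881176  0.57535189 -1.65684738] 91.63026566946267
```

View pics/s26.png

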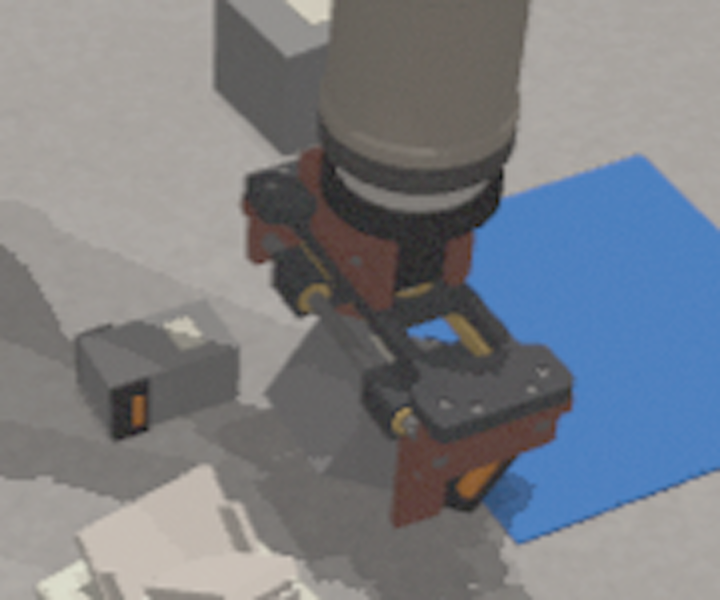

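Emit:
{"api": "step_arm", "payload": {"deltas": "0 0 -0.004 0 0.7;0 0 -0.008 0 0.7;0 0 -0.009 0 0.7;0 0.003 -0.009 0 0.7;0 0.006 -0.009 0 0.7;0 0.01 -0.009 0 0.7;0 0.014 -0.008 0 0.7", "newtons": 7}}

```text
t: 22.28
ee_pos: [0.546, 0.1335, 0.2014]
tool_rot: [0.0, 0.697, 0.717, 0.0]
ft_force: [0.7, -0.1, -1.9]
grip_width: 0.0564
```

```bash
python3 -c "
from h import *
o=ctrl.get_obs();q=o['tool_rot'];print(o['ee_pos'],o['ft_force'])
im=ctrl.grab_frame('scene')[160:280,330:480,::-1]; im=cv2.resize(im,None,fx=5,fy=5,interpolation=cv2.INTER_CUBIC); im=(np.clip(im/255.,0,1)**.6*255).astype('uint8'); cv2.imwrite('pics/s27.png',im)"
```

```text
[0.54598545 0.13347166 0.20139887] [ 0.68531652 -0.13152484 -1.9342655 ]
```

View pics/s27.png

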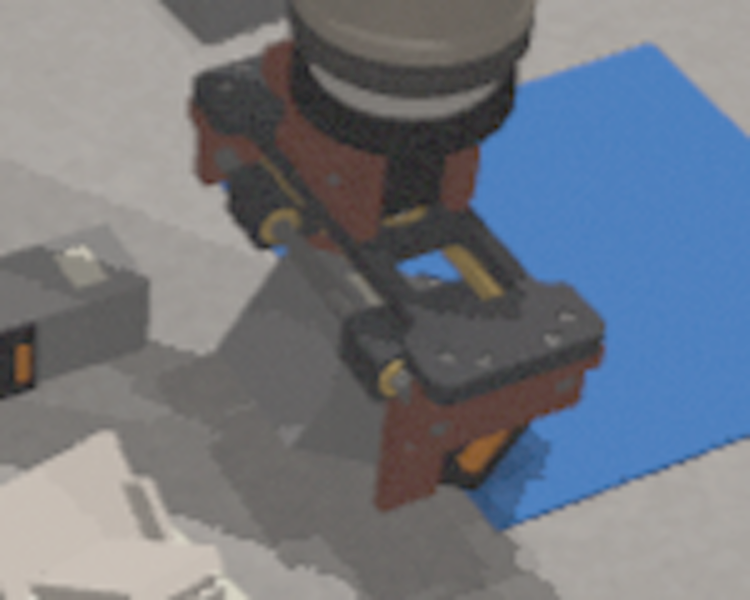

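Emit:
{"api": "step_arm", "payload": {"deltas": "0 -0.006 0 0 0.7;0 -0.012 -0.002 0 0.7;0 -0.013 -0.005 0 0.7;0 -0.013 -0.007 0 0.7;0 -0.01 -0.007 0 0.7;0 -0.005 -0.007 0 0.7;0 0 -0.006 0 0.7"}}

```text
t: 22.92
ee_pos: [0.5461, 0.1317, 0.1948]
tool_rot: [0.001, 0.697, 0.717, -0.002]
ft_force: [3.0, -14.2, -0.4]
grip_width: 0.0561
```

```bash
python3 -c "
from h import *
o=ctrl.get_obs();q=o['tool_rot'];print(o['ee_pos'],o['ft_force'])
im=ctrl.grab_frame('scene')[160:280,330:480,::-1]; im=cv2.resize(im,None,fx=5,fy=5,interpolation=cv2.INTER_CUBIC); im=(np.clip(im/255.,0,1)**.6*255).astype('uint8'); cv2.imwrite('pics/s28.png',im)"
```

```text
[0.54607485 0.13165113 0.19484927] [  2.95690393 -14.23914639  -0.37629049]
```

View pics/s28.png

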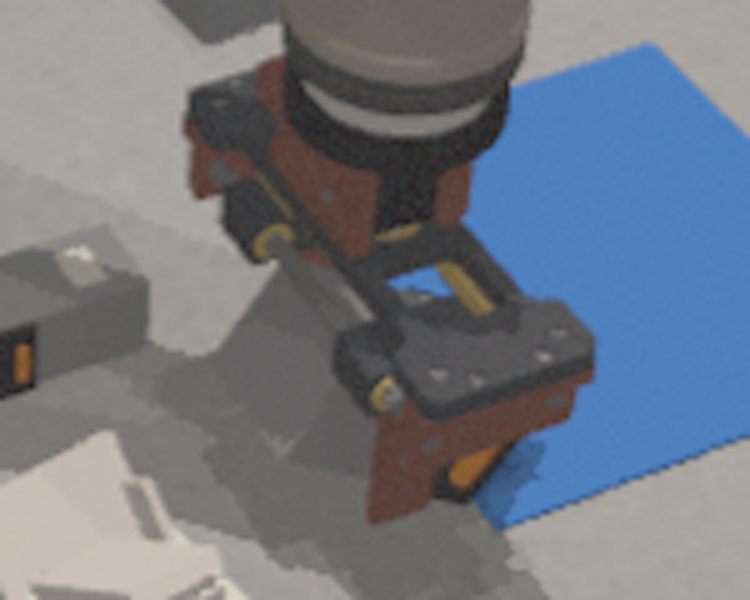

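Emit:
{"api": "step_arm", "payload": {"deltas": "0 0.002 0 0 0.7;0 0.004 0.001 0 0.7;0 0.007 0.002 0 0.7;0 0.01 0.004 0 0.7;0 0.013 0.006 0 0.7", "newtons": 3}}

```text
t: 23.38
ee_pos: [0.5465, 0.139, 0.2007]
tool_rot: [0.004, 0.699, 0.715, -0.006]
ft_force: [-1.5, -22.9, 12.1]
grip_width: 0.0558
```

```bash
python3 -c "
from h import *
o=ctrl.get_obs();q=o['tool_rot'];print(o['ee_pos'],o['ft_force'])
im=ctrl.grab_frame('scene')[160:280,330:480,::-1]; im=cv2.resize(im,None,fx=5,fy=5,interpolation=cv2.INTER_CUBIC); im=(np.clip(im/255.,0,1)**.6*255).astype('uint8'); cv2.imwrite('pics/s29.png',im)"
```

```text
[0.54645816 0.13903029 0.20069444] [ -1.46942815 -22.85764787  12.12463817]
```

View pics/s29.png

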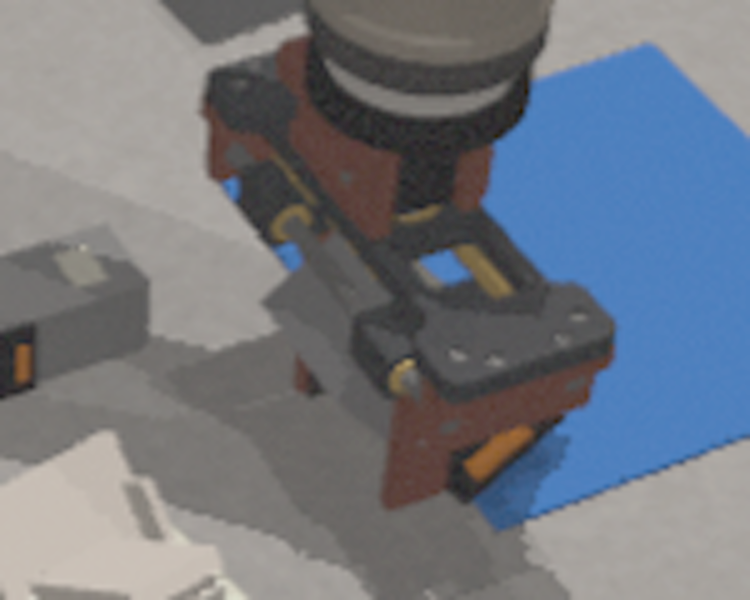

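Emit:
{"api": "step_arm", "payload": {"deltas": "0 -0.004 0.001 0 0.7;0 -0.01 0.004 0 0.7;0 -0.012 0.01 0 0.7;0 -0.012 0.02 0 0.7;-0.002 -0.006 0.035 0 0.7;-0.006 0.008 0.05 0 0.7;-0.012 0.025 0.062 0 0.7;-0.02 0.045 0.07 0 0.7;-0.03 0.067 0.075 0 0.7;-0.04 0.088 0.077 0 0.7", "newtons": 15}}

```text
t: 24.27
ee_pos: [0.5051, 0.2369, 0.2802]
tool_rot: [-0.0, 0.696, 0.718, 0.002]
ft_force: [0.5, 0.3, -1.8]
grip_width: 0.0561
```

Emit:
{"api": "step_arm", "payload": {"deltas": "-0.007 0.02 0 -7 0.7;-0.012 0.036 0 -14 0.7;-0.015 0.046 0 -21 0.7;-0.016 0.05 0 -28 0.7;-0.016 0.05 0 -35 0.7;-0.016 0.05 0 -42 0.7;-0.016 0.05 0 -49 0.7;-0.016 0.05 0 -56 0.7;-0.016 0.05 0 -63 0.7;-0.016 0.05 0 -70 0.7"}}

```text
t: 25.1
ee_pos: [0.4888, 0.286, 0.279]
tool_rot: [-0.001, 0.983, 0.186, 0.0]
ft_force: [0.7, 0.2, -2.0]
grip_width: 0.0561
```

```bash
python3 -c "
from h import *
o=ctrl.get_obs();q=o['tool_rot'];print(o['ee_pos'],o['ft_force'],np.degrees(2*np.arctan2(q[2],q[1])),o['grip_width'])
im=ctrl.grab_frame('scene')[110:260,370:540,::-1]; im=cv2.resize(im,None,fx=4,fy=4,interpolation=cv2.INTER_CUBIC); im=(np.clip(im/255.,0,1)**.6*255).astype('uint8'); cv2.imwrite('pics/s30.png',im)"
```

```text
[0.48881965 0.28595476 0.27900086] [ 0.68770064  0.19907675 -1.95567066] 21.424107593149174 0.056136989536070915
```

View pics/s30.png

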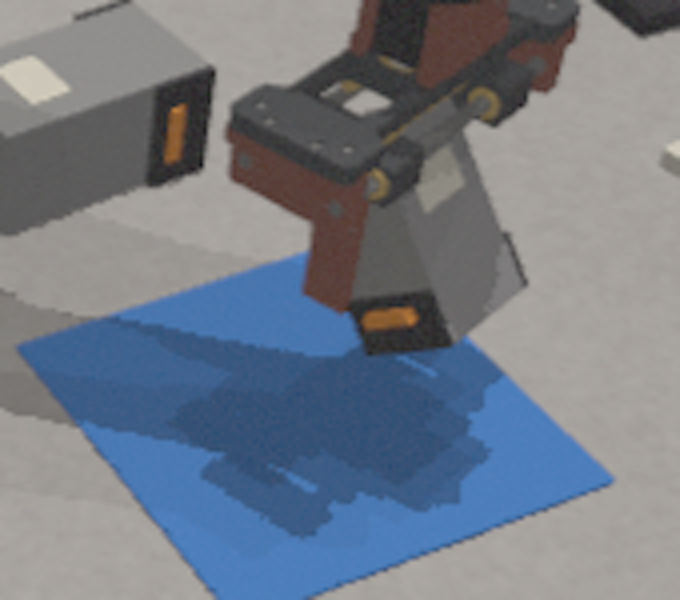

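```bash
python3 -c "
from fit import *
a,b=-.025,.025;l,r=-.032,.032
H1=[(a,l,.022),(a,l,.05),(b,l,.05),(b,l,.022),(a,r,.022),(a,r,.05)]
s=np.array([(430,292),(452,348),(368,353),(350,300),(508,235),(527,287)])/4+[370,110]
g=np.array([.4888,.286,.116])
x=fitg('scene',s,H1,g,21.4,-50);print(x)
R=carrier_R(np.radians(21.4),np.radians(x[0][2]));c=g+R@[x[0][0],0,x[0][1]]
print(c-g,c+R@[.025,0,.05]-g)
"
```

```text
(array([-2.51011881e-02, -3.75759059e-03, -5.53261972e+01]), np.float64(0.5697179275231812), [[0.1, 0.5], [-0.4, 0.3], [-0.5, 0.3], [-1.0, 0.3], [0.8, -0.9], [0.8, -0.4]])
[0.01722976 0.00675227 0.01737041] [ 0.0245712   0.00962935 -0.03797239]
```

Emit:
{"api": "step_arm", "payload": {"deltas": "0.002 -0.006 0.005 4 0.7;0.006 -0.018 0.01 10 0.7;0.012 -0.034 0.012 17 0.7;0.019 -0.053 0.012 24 0.7;0.027 -0.074 0.012 31 0.7;0.035 -0.096 0.012 38 0.7;0.043 -0.117 0.012 45 0.7;0.049 -0.136 0.012 52 0.7;0.053 -0.15 0.01 59 0.7;0.056 -0.159 0.005 65 0.7"}}

```text
t: 25.98
ee_pos: [0.5464, 0.1244, 0.2843]
tool_rot: [0.0, 0.725, 0.689, 0.001]
ft_force: [-0.1, 0.8, -2.3]
grip_width: 0.0562
```

Emit:
{"api": "step_arm", "payload": {"deltas": "0 -0.002 -0.012 4 0.7;0 -0.002 -0.03 5.4 0.7;0 -0.002 -0.05 5.4 0.7;0 -0.002 -0.066 5.4 0.7;0 -0.002 -0.074 5.4 0.7;0 -0.002 -0.078 5.4 0.7;0 -0.002 -0.08 5.4 0.7"}}

```text
t: 26.57
ee_pos: [0.5459, 0.1238, 0.2033]
tool_rot: [-0.0, 0.694, 0.72, 0.0]
ft_force: [0.1, -0.1, -1.4]
grip_width: 0.0558
```

```bash
python3 -c "
from h import *
o=ctrl.get_obs();q=o['tool_rot'];print(o['ee_pos'],o['ft_force'],np.degrees(2*np.arctan2(q[2],q[1])))
im=ctrl.grab_frame('scene')[160:280,330:480,::-1]; im=cv2.resize(im,None,fx=5,fy=5,interpolation=cv2.INTER_CUBIC); im=(np.clip(im/255.,0,1)**.6*255).astype('uint8'); cv2.imwrite('pics/s31.png',im)"
```

```text
[0.54593364 0.1238215  0.20332774] [ 0.06773094 -0.0519299  -1.43523508] 92.13970937876284
```

View pics/s31.png

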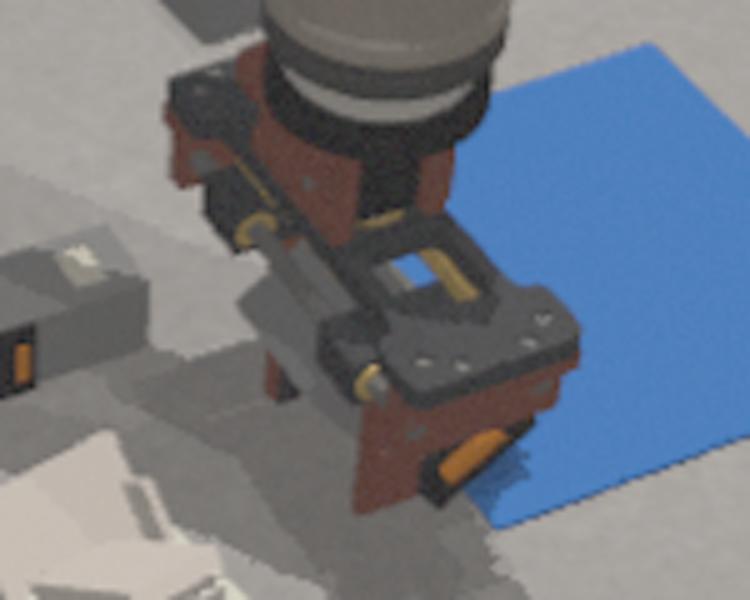

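Emit:
{"api": "step_arm", "payload": {"deltas": "0 0 -0.003 0 0.7;0 0.004 -0.003 0 0.7;0 0.008 -0.003 0 0.7;0 0.012 -0.003 0 0.7;0 0.016 -0.001 0 0.7;0 0.02 0.002 0 0.7", "newtons": 6}}

```text
t: 27.12
ee_pos: [0.5461, 0.1414, 0.2051]
tool_rot: [0.001, 0.695, 0.719, -0.002]
ft_force: [-0.7, -0.9, -2.7]
grip_width: 0.0561
```

```bash
python3 -c "
from h import *
o=ctrl.get_obs();q=o['tool_rot'];print(o['ee_pos'],o['ft_force'],np.degrees(2*np.arctan2(q[2],q[1])))
im=ctrl.grab_frame('scene')[160:280,330:480,::-1]; im=cv2.resize(im,None,fx=5,fy=5,interpolation=cv2.INTER_CUBIC); im=(np.clip(im/255.,0,1)**.6*255).astype('uint8'); cv2.imwrite('pics/s32.png',im)"
```

```text
[0.5461263  0.14140815 0.2050584 ] [-0.66837252 -0.92826954 -2.72959617] 91.93735936462578
```

View pics/s32.png

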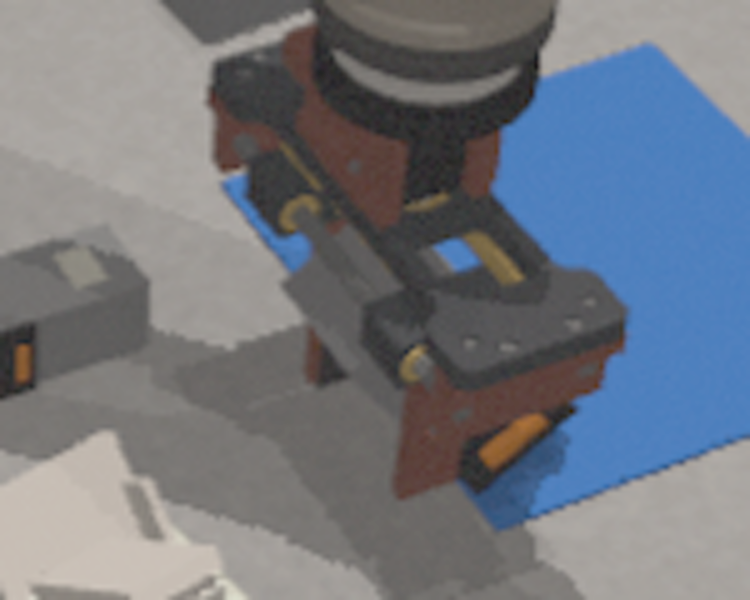

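Emit:
{"api": "step_arm", "payload": {"deltas": "0 -0.006 0 0 0.7;0 -0.009 -0.004 0 0.7;0 -0.009 -0.007 0 0.7;0 -0.004 -0.008 0 0.7;0 0.001 -0.008 0 0.7;0 0.005 -0.007 0 0.7;0 0.009 -0.006 0 0.7"}}

```text
t: 27.75
ee_pos: [0.547, 0.1408, 0.1987]
tool_rot: [0.006, 0.698, 0.716, -0.009]
ft_force: [-1.7, -35.7, 20.9]
grip_width: 0.0563
```

```bash
python3 -c "
from h import *
o=ctrl.get_obs();q=o['tool_rot'];print(o['ee_pos'],o['ft_force'],np.degrees(2*np.arctan2(q[2],q[1])))
im=ctrl.grab_frame('scene')[160:280,330:480,::-1]; im=cv2.resize(im,None,fx=5,fy=5,interpolation=cv2.INTER_CUBIC); im=(np.clip(im/255.,0,1)**.6*255).astype('uint8'); cv2.imwrite('pics/s33.png',im)"
```

```text
[0.54704776 0.14077243 0.19874801] [ -1.72839517 -35.65690563  20.86395783] 91.53105405236015
```

View pics/s33.png

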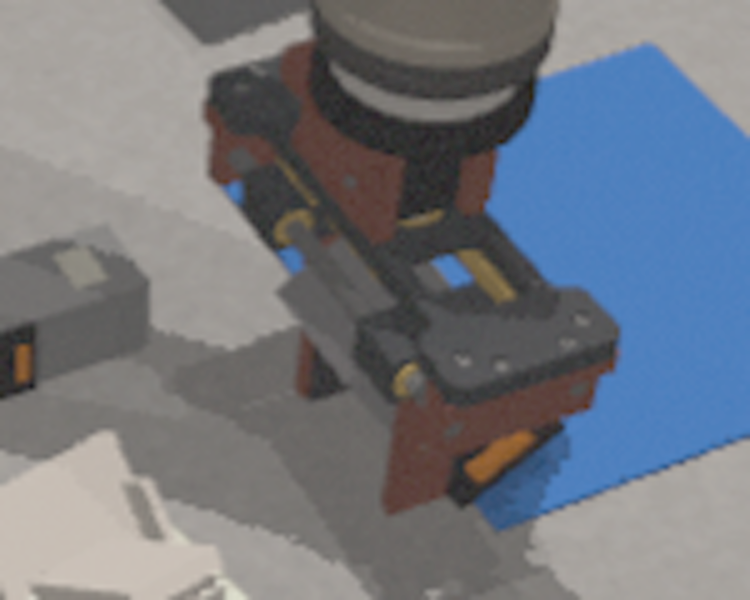

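Emit:
{"api": "step_arm", "payload": {"deltas": "0 -0.005 0 0 0.7;0 -0.012 0.002 0 0.7;0 -0.014 0.008 0 0.7;-0.001 -0.013 0.018 0 0.7;-0.004 -0.005 0.032 -3 0.7;-0.01 0.01 0.047 -8 0.7;-0.018 0.03 0.06 -14 0.7;-0.028 0.052 0.07 -21 0.7;-0.038 0.075 0.076 -28 0.7;-0.046 0.096 0.08 -35 0.7", "newtons": 12}}

```text
t: 28.63
ee_pos: [0.4987, 0.2509, 0.281]
tool_rot: [-0.001, 0.88, 0.476, 0.001]
ft_force: [0.5, 0.3, -3.1]
grip_width: 0.0558
```

Emit:
{"api": "step_arm", "payload": {"deltas": "-0.005 0.018 0 -7 0.7;-0.008 0.032 0 -14 0.7;-0.01 0.041 0 -21 0.7;-0.011 0.045 0 -28 0.7;-0.011 0.046 0 -35 0.7;-0.011 0.046 0 -42 0.7;-0.011 0.046 0 -49 0.7;-0.011 0.046 0 -56 0.7;-0.011 0.046 0 -61 0.7;-0.011 0.046 0 -61 0.7"}}

```text
t: 29.47
ee_pos: [0.488, 0.2956, 0.2798]
tool_rot: [-0.001, 0.999, -0.035, -0.0]
ft_force: [-0.3, 0.1, -2.1]
grip_width: 0.0557
```

```bash
python3 -c "
from h import *
o=ctrl.get_obs();q=o['tool_rot'];print(o['ee_pos'],o['ft_force'],np.degrees(2*np.arctan2(q[2],q[1])),o['grip_width'])
im=ctrl.grab_frame('scene')[110:260,370:540,::-1]; im=cv2.resize(im,None,fx=4,fy=4,interpolation=cv2.INTER_CUBIC); im=(np.clip(im/255.,0,1)**.6*255).astype('uint8'); cv2.imwrite('pics/s34.png',im)"
```

```text
[0.48803205 0.29558472 0.27977778] [-0.2790592   0.11680392 -2.13766414] -4.007739684842746 0.055704569668372866
```

View pics/s34.png

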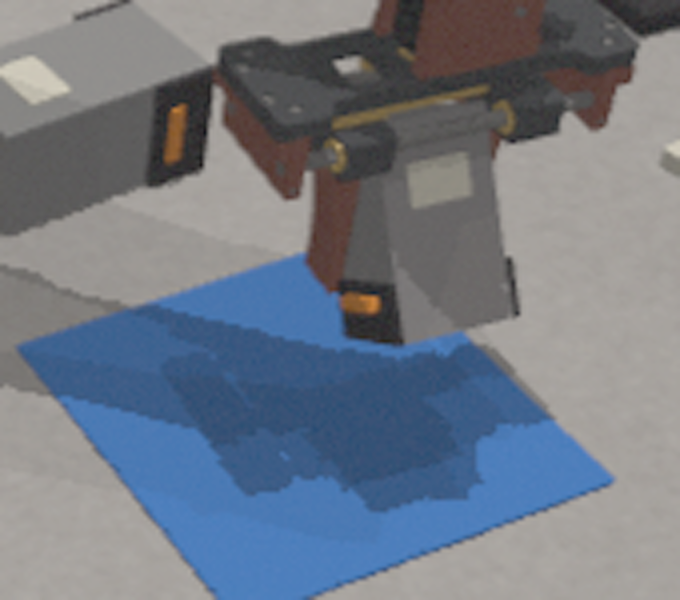

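```bash
python3 -c "
from fit import *
a,b=-.025,.025;l,r=-.032,.032
H1=[(a,l,.022),(a,l,.05),(b,l,.05),(b,l,.022),(a,r,.022),(a,r,.05)]
s=np.array([(394,287),(404,344),(345,335),(340,281),(512,258),(519,316)])/4+[370,110]
g=np.array([.488,.2956,.1168])
x=fitg('scene',s,H1,g,-4,-50);print(x)
R=carrier_R(np.radians(-4),np.radians(x[0][2]));c=g+R@[x[0][0],0,x[0][1]]
print(c-g,c+R@[.025,0,.05]-g,c+R@[-.025,0,-.05]-g)
"
```

```text
(array([-2.76820547e-02, -4.81056052e-03, -5.62739105e+01]), np.float64(0.6883103353237415), [[-0.8, -0.2], [-1.2, 0.7], [0.2, 0.4], [-0.6, -0.5], [1.0, -0.4], [1.1, 0.0]])
[ 0.02030269 -0.0014197   0.01937067] [ 0.02725434 -0.00190581 -0.03609498] [ 0.01335104 -0.0009336   0.07483632]
```

Emit:
{"api": "step_arm", "payload": {"deltas": "-0.004 -0.002 -0.01 0 0.7;-0.012 -0.006 -0.026 0 0.7;-0.022 -0.012 -0.042 0 0.7;-0.032 -0.017 -0.055 0 0.7;-0.038 -0.02 -0.064 0 0.7;-0.04 -0.02 -0.07 0 0.7;-0.04 -0.02 -0.074 0 0.7;-0.04 -0.02 -0.076 0 0.7"}}

```text
t: 30.18
ee_pos: [0.449, 0.2743, 0.2028]
tool_rot: [-0.0, 0.999, -0.034, -0.0]
ft_force: [-0.4, -0.1, -1.7]
grip_width: 0.056
```

```bash
python3 -c "
from h import *
o=ctrl.get_obs();q=o['tool_rot'];print(o['ee_pos'],o['ft_force'],o['grip_width'])
im=ctrl.grab_frame('scene')[110:260,370:540,::-1]; im=cv2.resize(im,None,fx=4,fy=4,interpolation=cv2.INTER_CUBIC); im=(np.clip(im/255.,0,1)**.6*255).astype('uint8'); cv2.imwrite('pics/s35.png',im)"
```

```text
[0.44903621 0.27431554 0.2027598 ] [-0.35122855 -0.1190792  -1.65807593] 0.05601192213686329
```

View pics/s35.png

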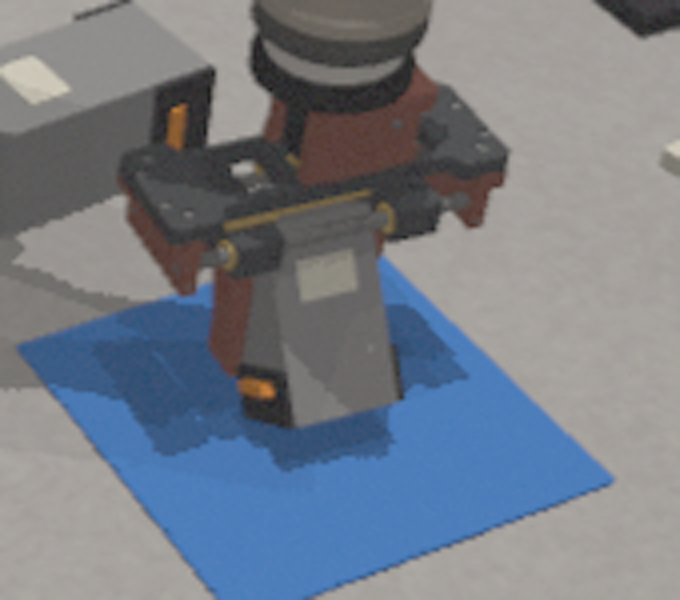

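Emit:
{"api": "step_arm", "payload": {"deltas": "0 0 -0.002 0 0.7;0 0 -0.003 0 0.7"}}

```text
t: 30.4
ee_pos: [0.4491, 0.2746, 0.2013]
tool_rot: [-0.0, 0.999, -0.035, 0.0]
ft_force: [-6.7, -1.6, 17.3]
grip_width: 0.0562
```

Emit:
{"api": "step_arm", "payload": {"deltas": "0 0 -0.002 0 0.7;0 0 -0.003 0 0.7"}}

```text
t: 30.57
ee_pos: [0.4486, 0.2747, 0.1988]
tool_rot: [-0.0, 0.999, -0.034, -0.0]
ft_force: [-9.1, -2.3, 18.5]
grip_width: 0.0559
```

Emit:
{"api": "step_arm", "payload": {"deltas": "0 0 0.003 0 0.7;0.003 0 0.005 0 0.7;0.006 -0.001 0.007 0 0.7;0.01 -0.001 0.009 0 0.7;0.014 -0.001 0.0105 0 0.7", "newtons": 4}}

```text
t: 30.98
ee_pos: [0.4638, 0.2728, 0.208]
tool_rot: [-0.0, 0.999, -0.035, 0.0]
ft_force: [0.7, -0.0, -2.4]
grip_width: 0.0564
```

```bash
python3 -c "
from h import *
o=ctrl.get_obs();q=o['tool_rot'];print(o['ee_pos'],o['ft_force'],o['grip_width'])
im=ctrl.grab_frame('scene')[110:260,370:540,::-1]; im=cv2.resize(im,None,fx=4,fy=4,interpolation=cv2.INTER_CUBIC); im=(np.clip(im/255.,0,1)**.6*255).astype('uint8'); cv2.imwrite('pics/s36.png',im)"
```

```text
[0.46380849 0.27278187 0.20801087] [ 0.71656507 -0.04101935 -2.4300182 ] 0.056375653709757785
```

View pics/s36.png

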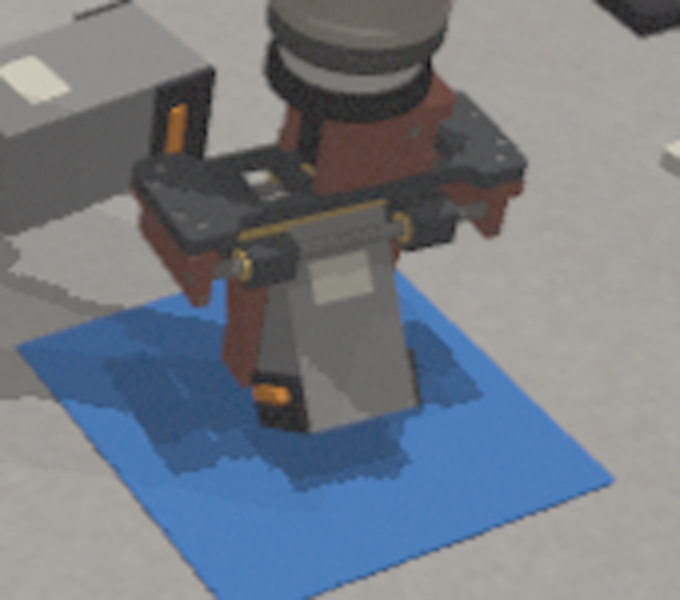

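Emit:
{"api": "step_arm", "payload": {"deltas": "0 0 -0.003 0 0.7;0.002 0 -0.006 0 0.7;0.006 0 -0.006 0 0.7;0.01 -0.001 -0.005 0 0.7;0.014 -0.001 -0.004 0 0.7;0.018 -0.001 -0.002 0 0.7"}}

```text
t: 31.53
ee_pos: [0.4814, 0.2718, 0.2056]
tool_rot: [0.0, 0.999, -0.035, -0.0]
ft_force: [-0.0, -0.0, -2.5]
grip_width: 0.0561
```

```bash
python3 -c "
from h import *
o=ctrl.get_obs();q=o['tool_rot'];print(o['ee_pos'],o['ft_force'],o['grip_width'])
im=ctrl.grab_frame('scene')[110:260,370:540,::-1]; im=cv2.resize(im,None,fx=4,fy=4,interpolation=cv2.INTER_CUBIC); im=(np.clip(im/255.,0,1)**.6*255).astype('uint8'); cv2.imwrite('pics/s37.png',im)"
```

```text
[0.48144182 0.271797   0.20564922] [-0.03529931 -0.01713143 -2.4678923 ] 0.05605551954999089
```

View pics/s37.png

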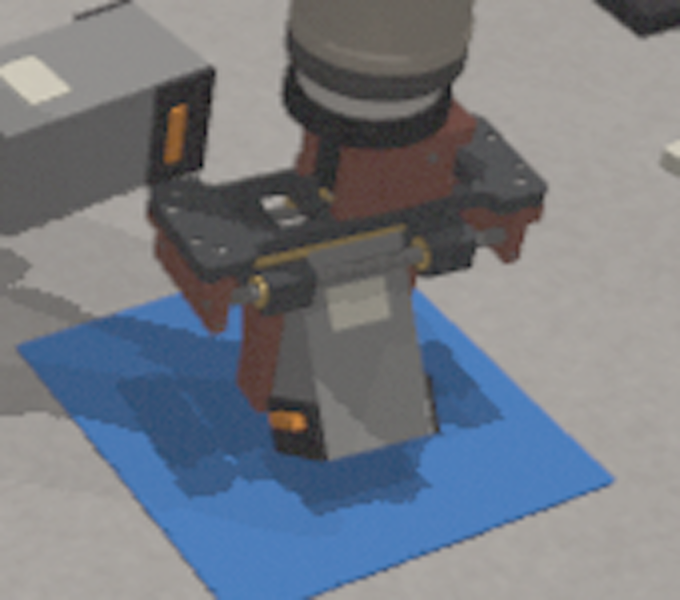

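```bash
python3 -c "
from fit import *
a,b=-.025,.025;l,r=-.032,.032
H1=[(a,l,.022),(a,l,.05),(b,l,.05),(b,l,.022),(a,r,.022),(a,r,.05)]
for s,g in ((np.array([(318,403),(327,460),(273,450),(268,398),(430,376),(438,432)]),[.4814,.2718,.0426]),(np.array([(299,375),(308,432),(256,425),(253,372),(412,350),(419,403)]),[.4638,.2728,.045])):
  s=s/4+[370,110];g=np.array(g)
  x=fitg('scene',s,H1,g,-4,-50);print(x[:2])
  R=carrier_R(np.radians(-4),np.radians(x[0][2]));c=g+R@[x[0][0],0,x[0][1]]
  print(c,c+R@[.025,0,.05]-g)
"
```

```text
(array([-2.75801021e-02, -6.65412645e-03, -5.40814025e+01]), np.float64(0.6888340035511153))
[0.49978734 0.27051423 0.06416831] [ 0.02745068 -0.00191954 -0.03359013]
(array([-2.63043086e-02, -6.38010021e-03, -5.34806947e+01]), np.float64(0.6536052916369063))
[0.48110062 0.27159022 0.06578093] [ 0.02694035 -0.00188385 -0.03427923]
```

Emit:
{"api": "step_arm", "payload": {"deltas": "0 0 0.008 0 0.7;0.004 -0.005 0.024 1 0.7;0.012 -0.016 0.045 3 0.7;0.026 -0.036 0.065 5 0.7;0.042 -0.06 0.08 7 0.7;0.06 -0.086 0.09 9 0.7;0.078 -0.112 0.094 11 0.7;0.096 -0.138 0.095 13 0.7;0.114 -0.164 0.095 15 0.7;0.131 -0.188 0.095 16.2 0.7", "newtons": 15}}

```text
t: 32.42
ee_pos: [0.6126, 0.0821, 0.3017]
tool_rot: [0.0, 0.994, 0.107, 0.0]
ft_force: [0.5, 0.0, -1.8]
grip_width: 0.056
```

Emit:
{"api": "step_arm", "payload": {"deltas": "0.016 -0.024 0 0 0.7;0.028 -0.042 -0.002 0 0.7;0.036 -0.053 -0.01 0 0.7;0.04 -0.058 -0.025 0 0.7;0.041 -0.059 -0.042 0 0.7;0.041 -0.059 -0.058 0 0.7;0.041 -0.059 -0.072 0 0.7;0.041 -0.059 -0.082 0 0.7;0.041 -0.059 -0.088 0 0.7;0.041 -0.059 -0.09 0 0.7"}}

```text
t: 33.25
ee_pos: [0.6524, 0.0257, 0.2093]
tool_rot: [-0.0, 0.994, 0.107, -0.001]
ft_force: [0.7, 0.2, -2.3]
grip_width: 0.0557
```

```bash
python3 -c "
from h import *
o=ctrl.get_obs();q=o['tool_rot'];print(o['ee_pos'],o['ft_force'],o['grip_width'],np.degrees(2*np.arctan2(q[2],q[1])))
im=ctrl.grab_frame('scene')[215:335,310:440,::-1]; im=cv2.resize(im,None,fx=5,fy=5,interpolation=cv2.INTER_CUBIC); im=(np.clip(im/255.,0,1)**.6*255).astype('uint8'); cv2.imwrite('pics/s38.png',im)"
```

```text
[0.65235774 0.02569184 0.20928845] [ 0.72331097  0.24108268 -2.28607837] 0.05567894345146528 12.28719922770906
```

View pics/s38.png

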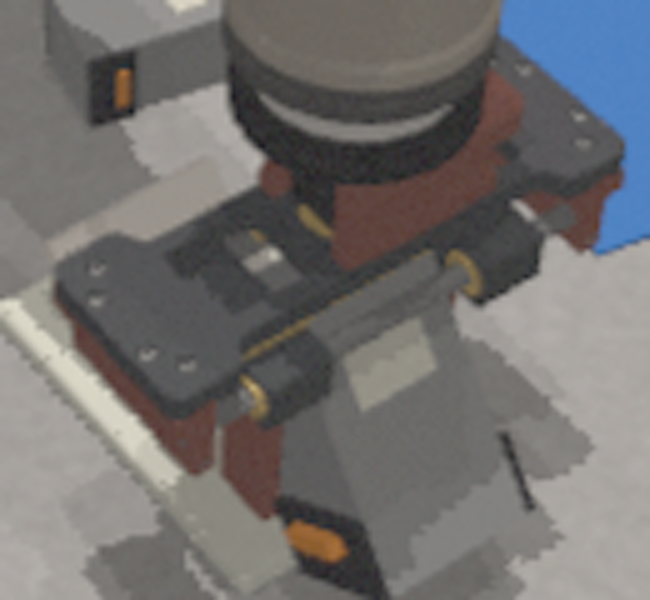

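Emit:
{"api": "step_arm", "payload": {"deltas": "-0.004 -0.001 0 0 0.7;-0.008 -0.002 0 0 0.7;-0.012 -0.003 0 0 0.7;-0.012 -0.003 0 0 0.7"}}

```text
t: 33.63
ee_pos: [0.6402, 0.0215, 0.2113]
tool_rot: [0.0, 0.994, 0.106, 0.0]
ft_force: [-0.2, 0.3, -0.9]
grip_width: 0.0561
```

Emit:
{"api": "step_arm", "payload": {"deltas": "-0.003 -0.001 0 0 0.7;-0.006 -0.001 0 0 0.7;-0.006 -0.001 0 0 0.7"}}

```text
t: 33.88
ee_pos: [0.6348, 0.0208, 0.2111]
tool_rot: [0.0, 0.994, 0.106, 0.0]
ft_force: [0.7, 0.4, -2.2]
grip_width: 0.0561
```

Emit:
{"api": "step_arm", "payload": {"deltas": "-0.003 -0.001 0 0 0.7;-0.006 -0.001 0 0 0.7;-0.006 -0.001 0 0 0.7"}}

```text
t: 34.13
ee_pos: [0.6319, 0.0205, 0.2129]
tool_rot: [-0.0, 0.994, 0.107, 0.005]
ft_force: [9.3, 1.4, -0.9]
grip_width: 0.0561
```

Emit:
{"api": "step_arm", "payload": {"deltas": "-0.003 -0.001 0 0 0.7;-0.006 -0.001 0 0 0.7;-0.006 -0.001 0 0 0.7"}}

```text
t: 34.38
ee_pos: [0.6289, 0.0203, 0.2148]
tool_rot: [-0.001, 0.994, 0.107, 0.01]
ft_force: [17.3, 2.0, 0.4]
grip_width: 0.0561
```

```bash
python3 -c "
from h import *
o=ctrl.get_obs();q=o['tool_rot'];print(o['ee_pos'],o['ft_force'],o['grip_width'],np.degrees(2*np.arctan2(q[2],q[1])))
im=ctrl.grab_frame('scene')[215:335,310:440,::-1]; im=cv2.resize(im,None,fx=5,fy=5,interpolation=cv2.INTER_CUBIC); im=(np.clip(im/255.,0,1)**.6*255).astype('uint8'); cv2.imwrite('pics/s39.png',im)"
```

```text
[0.62890089 0.02027417 0.21477326] [17.31687165  2.0169267   0.38623732] 0.056132096176233055 12.282831306589324
```

View pics/s39.png

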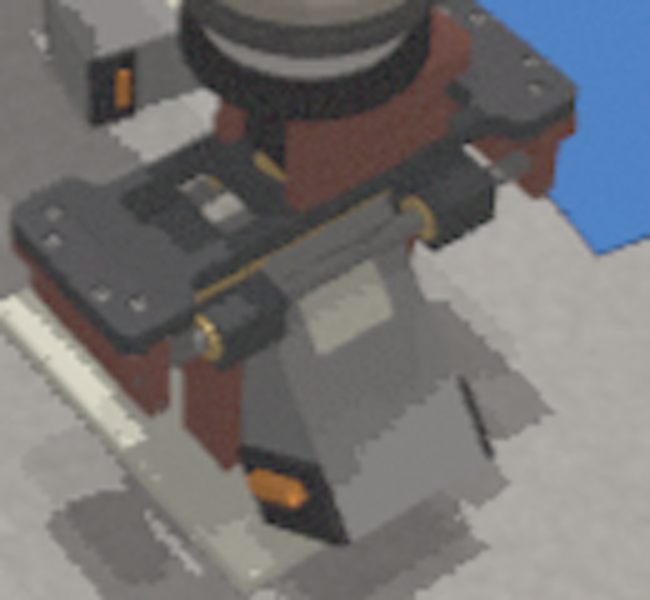

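Emit:
{"api": "step_arm", "payload": {"deltas": "0.005 0.001 0 0 0.7;0.009 0.002 -0.001 0 0.7;0.01 0.002 -0.003 0 0.7;0.011 0.002 -0.005 0 0.7;0.011 0.002 -0.005 0 0.7"}}

```text
t: 34.85
ee_pos: [0.6362, 0.0217, 0.2074]
tool_rot: [-0.0, 0.994, 0.107, 0.003]
ft_force: [6.6, 1.7, 6.5]
grip_width: 0.056
```

Emit:
{"api": "step_arm", "payload": {"deltas": "0.001 0 -0.002 0 0.7;0.002 0 -0.004 0 0.7;0.002 0 -0.004 0 0.7"}}

```text
t: 35.1
ee_pos: [0.6373, 0.0218, 0.2046]
tool_rot: [-0.0, 0.994, 0.107, 0.002]
ft_force: [-2.3, 1.4, 20.9]
grip_width: 0.0559
```

Emit:
{"api": "step_arm", "payload": {"deltas": "-0.001 0 0.003 0 0.7;-0.001 0 0.003 0 0.7"}}

```text
t: 35.27
ee_pos: [0.6361, 0.0215, 0.2061]
tool_rot: [-0.0, 0.994, 0.107, 0.002]
ft_force: [4.0, 1.8, 9.7]
grip_width: 0.0558
```

```bash
python3 -c "
from fit import *
o=ctrl.get_obs();q=o['tool_rot'];print(o['ee_pos'],o['ft_force'],o['grip_width'])
im=ctrl.grab_frame('scene')[215:335,310:440,::-1]; im=cv2.resize(im,None,fx=5,fy=5,interpolation=cv2.INTER_CUBIC); im=(np.clip(im/255.,0,1)**.6*255).astype('uint8'); cv2.imwrite('pics/s40.png',im)"
```

```text
[0.63606935 0.02154548 0.20610922] [4.04510667 1.78905643 9.68885331] 0.05581477728412339
```

View pics/s40.png

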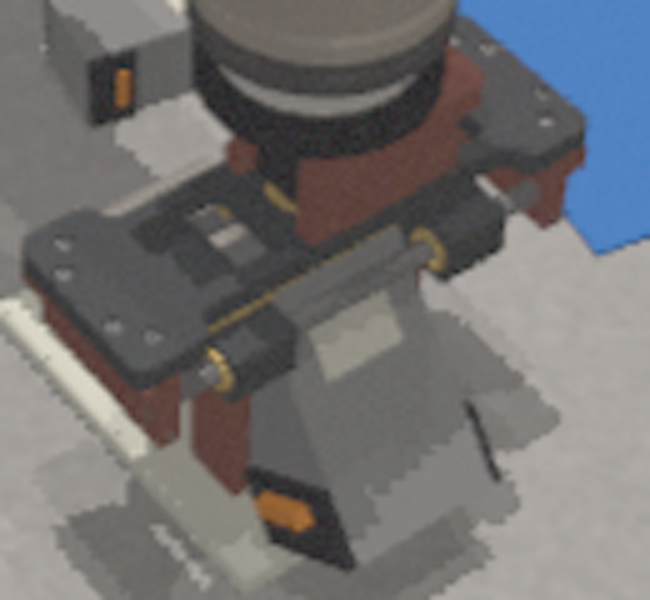

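Emit:
{"api": "step_arm", "payload": {"deltas": "0 0 0.001 0 0.6;0 0 0.001 0 0.4;0 0 0.001 0 0.25;0 0 0.001 0 0.1;0 0 0.001 0 0.05;0 0 0.001 0 0.05", "newtons": 3}}

```text
t: 35.82
ee_pos: [0.6343, 0.0206, 0.205]
tool_rot: [0.0, 0.994, 0.106, -0.001]
ft_force: [1.6, -0.1, -0.3]
grip_width: 0.0793
```

```bash
python3 -c "
from fit import *
o=ctrl.get_obs();q=o['tool_rot'];print(o['ee_pos'],o['ft_force'],o['grip_width'])
im=ctrl.grab_frame('scene')[215:335,310:440,::-1]; im=cv2.resize(im,None,fx=5,fy=5,interpolation=cv2.INTER_CUBIC); im=(np.clip(im/255.,0,1)**.6*255).astype('uint8'); cv2.imwrite('pics/s41.png',im)"
```

```text
[0.63428325 0.02061038 0.20497275] [ 1.5628493  -0.12540119 -0.27919337] 0.07927651269624224
```

View pics/s41.png

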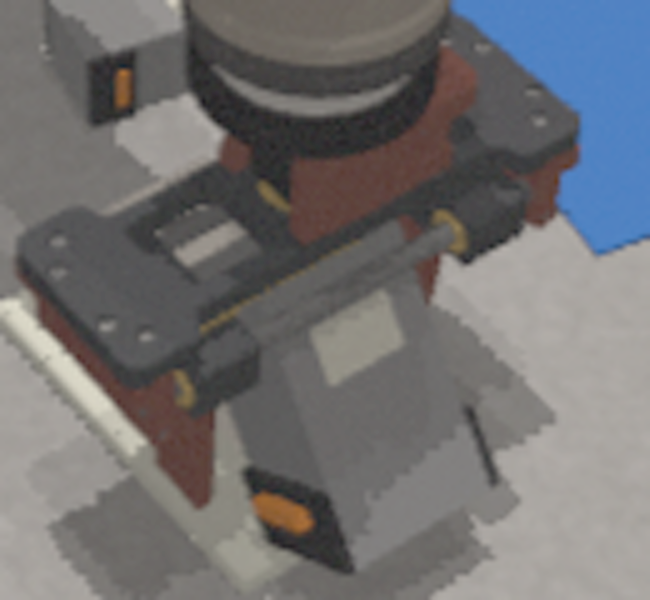

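Emit:
{"api": "step_arm", "payload": {"deltas": "0 0 0.005 0 0;0 0 0.015 0 0;0 0 0.03 0 0;0 0 0.045 0 0;0 0 0.06 0 0;0 0 0.075 0 0;0 0 0.085 0 0"}}

```text
t: 36.45
ee_pos: [0.6354, 0.021, 0.2933]
tool_rot: [0.0, 0.994, 0.106, 0.001]
ft_force: [0.0, -0.5, 0.5]
grip_width: 0.0879
```

```bash
python3 -c "
from fit import *
o=ctrl.get_obs();q=o['tool_rot'];print(o['ee_pos'],o['ft_force'],o['grip_width'])
im=ctrl.grab_frame('scene')[215:335,310:440,::-1]; im=cv2.resize(im,None,fx=5,fy=5,interpolation=cv2.INTER_CUBIC); im=(np.clip(im/255.,0,1)**.6*255).astype('uint8'); cv2.imwrite('pics/s42.png',im)"
```

```text
[0.63536571 0.02099818 0.29330154] [ 0.01736239 -0.5357865   0.47092594] 0.087853763100909
```

View pics/s42.png

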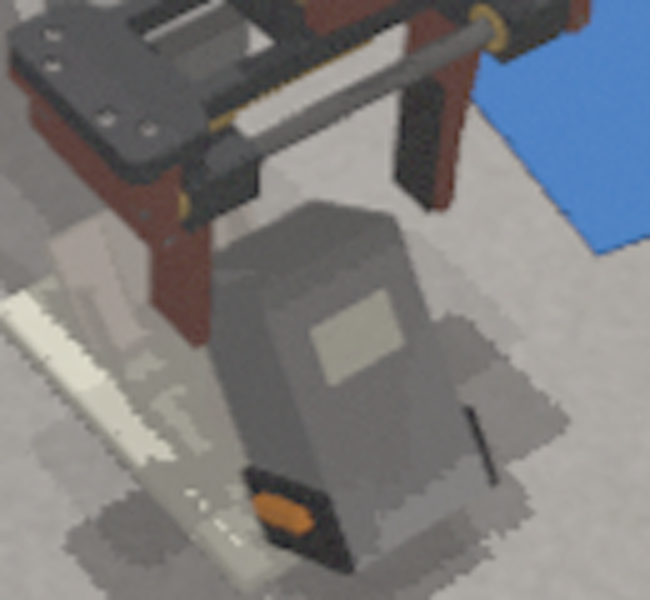

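```bash
python3 -c "
from fit import *
a,b=-.025,.025;l,r=-.032,.032
H=[(a,l,.05),(b,l,.05),(b,l,.022),(a,r,.022),(a,r,.05),(a,-.028,-.05),(a,.028,-.05),(b,-.028,-.05),(b,.028,-.05)]
s=np.array([(353,573),(272,542),(246,468),(467,405),(496,486),(264,308),(393,213),(210,265),(318,200)])/5+[310,215]
for fy in (True,False):
  x,e=fit('scene',s,H,[.65,.025,.06],12.2,-55,fy);print(x,e)
R=carrier_R(np.radians(x[4]),np.radians(x[3]));print(x[:3]+R@[.025,0,.05])
"
```

```text
[ 6.36796379e-01  3.68269941e-02  3.94518980e-02 -5.63173910e+01] 1.4815895481837031
[ 6.36405040e-01  3.70821099e-02  3.88549533e-02 -5.60244718e+01
  1.18130718e+01] 1.4788953331022707
[ 0.64346237  0.03855814 -0.01657983]
```

Emit:
{"api": "step_arm", "payload": {"deltas": "0.009 0.003 0 0 0;0.018 0.005 -0.005 0 0;0.018 0.005 -0.025 0 0;0.018 0.005 -0.045 0 0;0.018 0.005 -0.06 0 0;0.018 0.005 -0.067 0 0;0.018 0.005 -0.068 0 0;0.018 0.005 -0.068 0 0.3;0.018 0.005 -0.068 0 0.45;0.018 0.005 -0.068 0 0.6", "newtons": 12}}

```text
t: 37.33
ee_pos: [0.6536, 0.026, 0.2237]
tool_rot: [0.0, 0.994, 0.106, 0.001]
ft_force: [-0.4, 0.0, -0.6]
grip_width: 0.0713
```

Emit:
{"api": "step_arm", "payload": {"deltas": "0 0 0 0 0.7;0 0 0 0 0.7"}}

```text
t: 37.5
ee_pos: [0.6534, 0.026, 0.2237]
tool_rot: [0.0, 0.994, 0.106, 0.001]
ft_force: [0.5, -0.1, 1.3]
grip_width: 0.0633
```

```bash
python3 -c "
from fit import *
o=ctrl.get_obs();q=o['tool_rot'];print(o['ee_pos'],o['ft_force'],o['grip_width'])
im=ctrl.grab_frame('scene')[215:335,310:440,::-1]; im=cv2.resize(im,None,fx=5,fy=5,interpolation=cv2.INTER_CUBIC); im=(np.clip(im/255.,0,1)**.6*255).astype('uint8'); cv2.imwrite('pics/s43.png',im)"
```

```text
[0.6533956  0.02595224 0.22368485] [ 0.5273063  -0.05585808  1.28859809] 0.0633069511371212
```

View pics/s43.png

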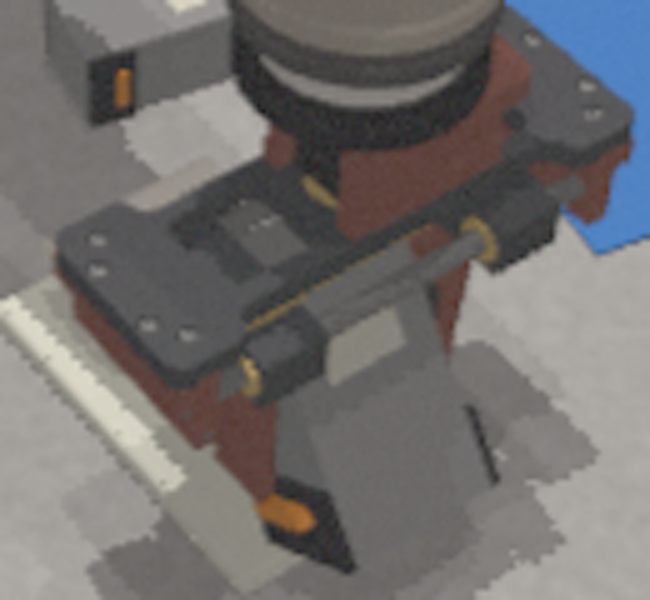

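Emit:
{"api": "step_arm", "payload": {"deltas": "0 0 0 0 0.2;-0.002 0 0.002 0 0.2;-0.004 -0.001 0.005 0 0.2;-0.005 -0.001 0.006 0 0.4;-0.005 -0.001 0.006 0 0.6;-0.005 -0.001 0.006 0 0.7;-0.005 -0.001 0.006 0 0.7;-0.005 -0.001 0.006 0 0.7"}}

```text
t: 38.22
ee_pos: [0.648, 0.025, 0.2289]
tool_rot: [0.0, 0.994, 0.106, -0.0]
ft_force: [-0.7, -0.2, 3.2]
grip_width: 0.0559
```

Emit:
{"api": "step_arm", "payload": {"deltas": "0.001 0 0.005 0 0.7;0.002 0 0.015 0 0.7;0.002 0.002 0.03 0 0.7;-0.002 0.009 0.047 -1 0.7;-0.011 0.024 0.06 -2 0.7;-0.024 0.046 0.068 -4 0.7;-0.038 0.071 0.072 -6 0.7;-0.053 0.097 0.073 -8 0.7;-0.068 0.123 0.073 -9 0.7;-0.083 0.149 0.073 -10 0.7", "newtons": 15}}

```text
t: 39.05
ee_pos: [0.5643, 0.175, 0.3026]
tool_rot: [-0.0, 1.0, 0.019, 0.0]
ft_force: [0.1, 0.3, -1.7]
grip_width: 0.056
```

Emit:
{"api": "step_arm", "payload": {"deltas": "-0.015 0.025 0 0 0.7;-0.029 0.048 0 0 0.7;-0.04 0.068 -0.003 0 0.7;-0.047 0.081 -0.01 0 0.7;-0.05 0.087 -0.02 0 0.7;-0.05 0.088 -0.032 0 0.7;-0.05 0.088 -0.044 0 0.7;-0.05 0.088 -0.053 0 0.7;-0.05 0.088 -0.058 0 0.7;-0.05 0.088 -0.06 0 0.7"}}

```text
t: 39.88
ee_pos: [0.5153, 0.2605, 0.2402]
tool_rot: [0.001, 1.0, 0.018, -0.001]
ft_force: [0.7, -0.1, -2.2]
grip_width: 0.0562
```

```bash
python3 -c "
from fit import *
o=ctrl.get_obs();q=o['tool_rot'];print(o['ee_pos'],o['ft_force'],o['grip_width'],np.degrees(2*np.arctan2(q[2],q[1])))
im=ctrl.grab_frame('scene')[110:260,370:540,::-1]; im=cv2.resize(im,None,fx=4,fy=4,interpolation=cv2.INTER_CUBIC); im=(np.clip(im/255.,0,1)**.6*255).astype('uint8'); cv2.imwrite('pics/s44.png',im)"
```

```text
[0.51526032 0.2605299  0.24017054] [ 0.67918644 -0.05828089 -2.22642152] 0.0562124545284602 2.113174232828391
```

View pics/s44.png

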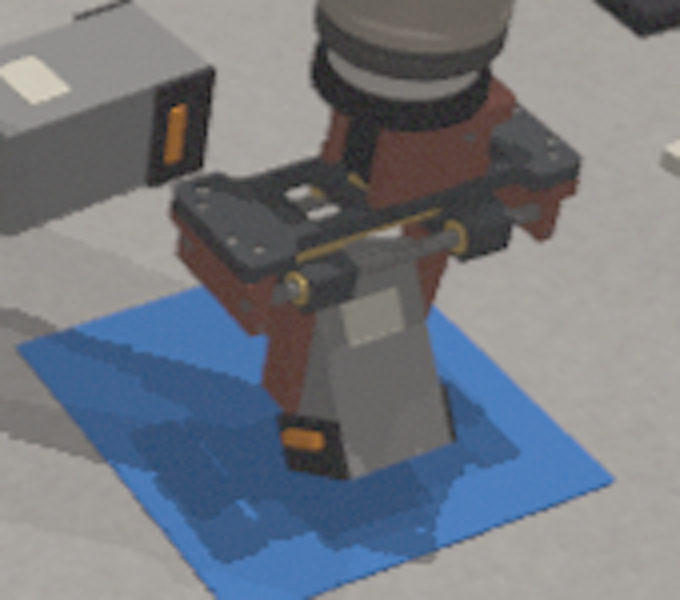

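Emit:
{"api": "step_arm", "payload": {"deltas": "0 0 -0.004 0 0.7;0 0 -0.009 0 0.7;0 0 -0.013 0 0.7;-0.002 0 -0.0145 0 0.7;-0.006 0 -0.016 0 0.7;-0.01 0 -0.018 0 0.7;-0.014 0 -0.02 0 0.7", "newtons": 7}}

```text
t: 40.52
ee_pos: [0.5004, 0.2621, 0.2217]
tool_rot: [-0.0, 1.0, 0.02, 0.0]
ft_force: [-0.0, -0.7, -2.1]
grip_width: 0.056
```

```bash
python3 -c "
from fit import *
o=ctrl.get_obs();q=o['tool_rot'];print(o['ee_pos'],o['ft_force'],o['grip_width'])
im=ctrl.grab_frame('scene')[110:260,370:540,::-1]; im=cv2.resize(im,None,fx=4,fy=4,interpolation=cv2.INTER_CUBIC); im=(np.clip(im/255.,0,1)**.6*255).astype('uint8'); cv2.imwrite('pics/s45.png',im)"
```

```text
[0.50042491 0.26205671 0.22168028] [-0.03200578 -0.68115202 -2.08044823] 0.05597535612178656
```

View pics/s45.png

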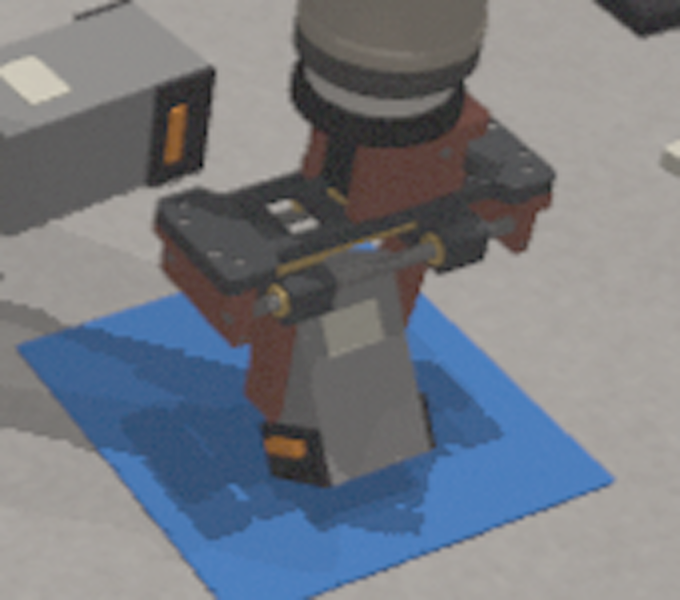

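```bash
python3 -c "
from fit import *
a,b=-.025,.025;l,r=-.032,.032
H1=[(a,l,.022),(a,l,.05),(b,l,.05),(b,l,.022),(a,r,.022),(a,r,.05)]
s=np.array([(320,430),(332,487),(274,475),(263,422),(424,395),(435,450)])/4+[370,110];g=np.array([.5004,.262,.0587])
x=fitg('scene',s,H1,g,2.1,-50);print(x)
R=carrier_R(np.radians(2.1),np.radians(x[0][2]));c=g+R@[x[0][0],0,x[0][1]]
print(c,c+R@[.025,0,.05])
"
```

```text
(array([-7.09989988e-03,  4.00133540e-03, -5.57340017e+01]), np.float64(0.7264030727696038), [[-0.9, 0.6], [-1.0, 0.4], [-0.4, 0.2], [-0.5, 0.0], [1.3, -0.6], [1.2, -0.5]])
[0.50851503 0.26229756 0.05939066] [0.51600097 0.26257206 0.00399314]
```

Emit:
{"api": "step_arm", "payload": {"deltas": "0 0 -0.002 0 0.7;-0.003 0 -0.004 0 0.7;-0.007 0 -0.006 0 0.7;-0.011 0 -0.008 0 0.7;-0.015 0 -0.01 0 0.7;-0.019 0 -0.012 0 0.7;-0.023 0 -0.0145 0 0.7", "newtons": 6}}

```text
t: 41.15
ee_pos: [0.478, 0.2616, 0.2073]
tool_rot: [0.0, 1.0, 0.019, 0.0]
ft_force: [1.5, -3.1, 1.9]
grip_width: 0.0556
```

```bash
python3 -c "
from fit import *
o=ctrl.get_obs();q=o['tool_rot'];print(o['ee_pos'],o['ft_force'],o['grip_width'])
im=ctrl.grab_frame('scene')[110:260,370:540,::-1]; im=cv2.resize(im,None,fx=4,fy=4,interpolation=cv2.INTER_CUBIC); im=(np.clip(im/255.,0,1)**.6*255).astype('uint8'); cv2.imwrite('pics/s46.png',im)"
```

```text
[0.47797361 0.26155795 0.20726974] [ 1.51334655 -3.05049562  1.9089372 ] 0.05562741470657629
```

View pics/s46.png

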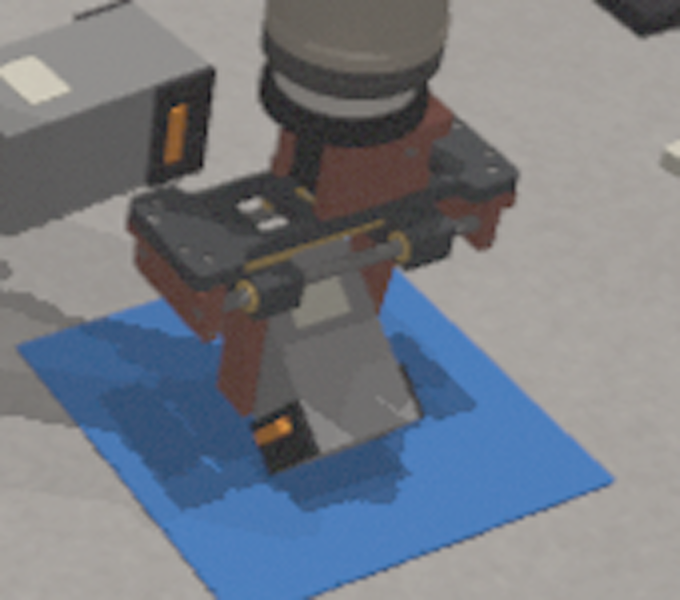

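Emit:
{"api": "step_arm", "payload": {"deltas": "-0.003 0 -0.003 0 0.7;-0.006 0 -0.006 0 0.7;-0.009 0 -0.009 0 0.7;-0.012 0 -0.012 0 0.7;-0.015 0 -0.015 0 0.7;-0.016 0 -0.0165 0 0.7;-0.017 0 -0.018 0 0.7"}}

```text
t: 41.78
ee_pos: [0.4606, 0.2621, 0.1889]
tool_rot: [0.0, 1.0, 0.02, -0.0]
ft_force: [-1.1, -1.0, 2.4]
grip_width: 0.0559
```

```bash
python3 -c "
from fit import *
o=ctrl.get_obs();q=o['tool_rot'];print(o['ee_pos'],o['ft_force'],o['grip_width'])
im=ctrl.grab_frame('scene')[110:260,370:540,::-1]; im=cv2.resize(im,None,fx=4,fy=4,interpolation=cv2.INTER_CUBIC); im=(np.clip(im/255.,0,1)**.6*255).astype('uint8'); cv2.imwrite('pics/s47.png',im)"
```

```text
[0.4605773  0.26212389 0.18885753] [-1.14365242 -0.97328269  2.4069744 ] 0.055877811167920816
```

View pics/s47.png

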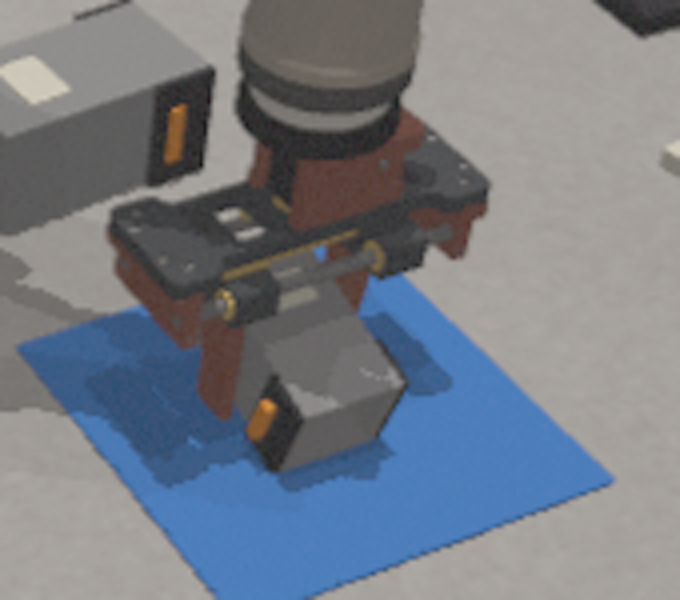

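```bash
python3 -c "
from fit import *
a,b=-.025,.025;l,r=-.032,.032
H1=[(a,l,.022),(a,l,.05),(b,l,.05),(a,r,.05),(b,r,.05)]
s=np.array([(267,374),(302,418),(278,471),(407,383),(378,437)])/4+[370,110];g=np.array([.4606,.2621,.0259])
x=fitg('scene',s,H1,g,2.1,-10);print(x)
R=carrier_R(np.radians(2.1),np.radians(x[0][2]));c=g+R@[x[0][0],0,x[0][1]]
print(c,c+R@[.025,0,.05],c+R@[.025,0,-.05])
"
```

```text
(array([-1.46353496e-02,  7.26271673e-03, -1.41413202e+01]), np.float64(0.7656470600440561), [[0.7, -0.1], [-0.7, 0.1], [-1.5, 1.0], [0.9, -0.8], [0.4, -0.1]])
[0.47121112 0.26248909 0.03831745] [0.51355961 0.26404194 0.00185933] [0.41665512 0.26048861 0.02629077]
```

Emit:
{"api": "step_arm", "payload": {"deltas": "-0.003 0 -0.001 0 0.7;-0.006 0 -0.002 0 0.7;-0.008 0 -0.003 0 0.7;-0.01 0 -0.003 0 0.7;-0.01 0 -0.003 0 0.62;-0.01 0 -0.003 0 0.5;-0.01 0 -0.003 0 0.3;-0.01 0 -0.003 0 0.1;-0.01 0 -0.002 0 0;-0.01 0 -0.001 0 0", "newtons": 3}}

```text
t: 42.67
ee_pos: [0.4507, 0.2616, 0.188]
tool_rot: [0.0, 1.0, 0.019, -0.001]
ft_force: [0.1, -0.1, 0.0]
grip_width: 0.0779
```

Emit:
{"api": "step_arm", "payload": {"deltas": "0 0 0.005 0 0;0 0 0.02 0 0;0 0 0.04 0 0;0 0 0.065 0 0;0 0 0.095 0 0;-0.01 -0.01 0.125 0 0;-0.02 -0.03 0.155 0 0;-0.02 -0.06 0.18 0 0;-0.02 -0.09 0.19 0 0;-0.02 -0.12 0.2 0 0"}}

```text
t: 43.5
ee_pos: [0.4305, 0.1407, 0.39]
tool_rot: [-0.0, 1.0, 0.02, 0.001]
ft_force: [0.2, -0.3, 0.6]
grip_width: 0.0875
```

Emit:
{"api": "step_arm", "payload": {"deltas": "0 -0.035 0 0 0;0 -0.07 0 0 0;0 -0.105 0 0 0;0 -0.14 0 0 0;0 -0.175 0 0 0;0 -0.21 0 0 0;0 -0.24 0 0 0;0 -0.25 0 0 0"}}

```text
t: 44.17
ee_pos: [0.4299, -0.1125, 0.3884]
tool_rot: [0.001, 1.0, 0.016, -0.0]
ft_force: [1.2, 0.0, -0.5]
grip_width: 0.0879
```

```bash
python3 -c "
from fit import *
o=ctrl.get_obs();q=o['tool_rot'];print(o['t'],o['ee_pos'],o['ft_force'],o['grip_width'])
for n in('scene','top'): cv2.imwrite('pics/%s50.png'%n,ctrl.grab_frame(n)[:,:,::-1])"
```

```text
44.1667 [ 0.42990794 -0.11246665  0.38842562] [ 1.1538944   0.04197843 -0.48736707] 0.08791186118920973
```

View pics/scene50.png

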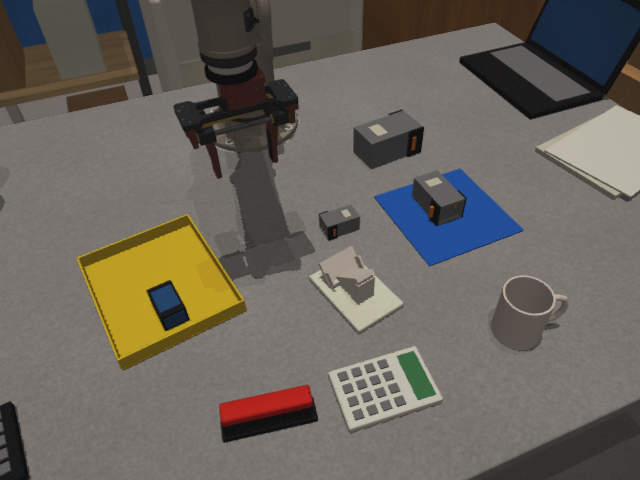

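View pics/top50.png

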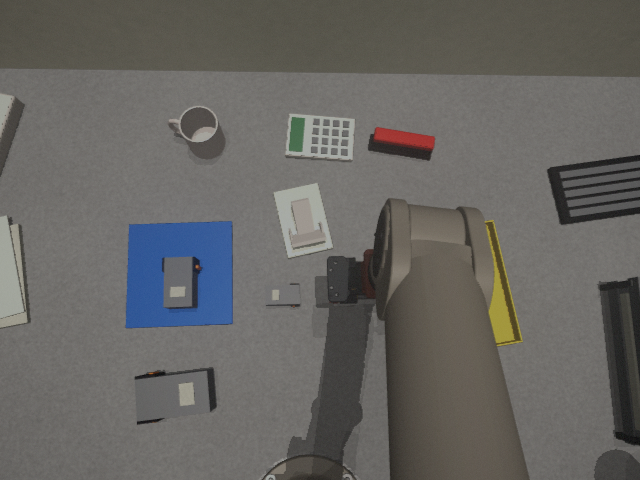

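Emit:
{"api": "step_arm", "payload": {"deltas": "0 0 0 0 0;0 0 0 0 0;0 0 0 0 0"}}

```text
t: 44.52
ee_pos: [0.4311, -0.1064, 0.3882]
tool_rot: [-0.0, 1.0, 0.021, -0.0]
ft_force: [0.3, 1.1, 0.8]
grip_width: 0.0881
```

```bash
python3 -c "
from cell import ctrl
print(ctrl.close_job())"
```

```text
the job is handed in; nothing more can be done
None
```

The cartridge is in the yellow tray, the empty carrier lies let go near the middle of the blue mat, and I handed the job in at about 44.5 s of the 58 s. The hand-in gave no verdict.

**What I did:** The tool can only shift and turn about the vertical, so I tipped the carrier within the grip. I first rolled it flat on the desk, then levered its base up on the dock's front edge until the mouth pointed about 52° below level over the tray. Tapping the mouth edge on the tray freed the cartridge. I then leaned the carrier on the dock to regrip it, and rolled it down onto the mat.

**Last checks:**
- The final pictures show the cartridge lying in the tray and the carrier flat near the mat's centre.
- The mug, stapler and calculator sit at the same pixels as at the start.
- The gripper is open and clear of everything, and the wrist force is near zero.

**What did not go cleanly:**
- **Turning on the mat edge:** My first try at tipping the carrier against the mat's edge slipped over it. Later tries at turning the empty carrier further jammed it against the gripper and were dropped.
- **High forces:** One tap read about 99 N in z (about 106 N in all) at the wrist, near the 120 N limit. One jam read about 41 N at the wrist, and part of that may have gone through the gripper's body, whose limit is 40 N. I could not measure that part separately.
- **Setting down:** At release the carrier's mouth edge rested on the mat with its base still roughly 15–20 mm up, so the base settled that last bit by itself.
- **Pose fits:** Carrier poses fitted from the scene camera alone came out about 4 cm too far away. I tied the fits to the gripper position instead.

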